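# Seat and pin the castellated handwheel of a weighing foot

### The job

Crank the black handwheel on the blue weighing foot clockwise (seen from above) for as many turns as it takes until it is firmly down on its seat. Then back it off only as far as the first place where its crown slots line up with the cross hole in the stud, push the yellow-handled lock pin through up to its shoulder, and let go. Leave the weights, the jar and the blue tape where they are.

Things in the scene. Friction and masses are not known exactly. Their poses are not given: they have to be found in the camera images.
- stand: weighing foot, fixed to the bench: blue square base plate 130x130 mm, 12 mm thick, an aluminium column on it and a vertical steel stud of 28 mm diameter in the middle, top at 90 mm above the bench. Origin: centre of the underside, on the bench. Its z axis is the thread axis. Its x axis is the direction of the square cross hole through the stud, which runs right through and can be entered from either end.
- cross_hole (a point): centre of the cross hole in the stud, on the thread axis, 71.5 mm above the bench. The hole is 11 mm wide and 10.5 mm high (66.5 to 77 mm above the bench).
- handwheel: black handwheel, 116 mm diameter, on the stud's right-hand thread, 4 mm per turn; clockwise from above lowers it. It starts 1.2 to 1.9 turns above its seat. At what angle it meets the seat differs from foot to foot and is not measured: feel for the hard stop (it runs with about 2 N at the crank). It stays where it is left. Origin: centre of its underside, on the thread axis; x axis as point hub.
- hub (a point): point on the thread axis at the level of the crown slots' floor (16 mm above the wheel's underside); turns and climbs with the wheel. Steel castle crown: radius 18 to 28 mm, 18 mm high above the floor, six slots 11 mm wide, open at the top, every 60 degrees; x axis points along one slot. With the wheel seated the floor lies at the cross hole's lower edge; it is up to 8 mm higher at the start.
- grip_top (a point): centre of the top of the red crank grip: upright round sleeve, 17 mm diameter, 55 mm long, revolving freely on the wheel 48 mm from the thread axis, midway between two slots (at +30 degrees, counterclockwise, from the hub's x axis). Its top is 54 mm above the slot floors, 36 mm above the crown, about 30 mm above the stud when seated. It ends on any side, so bring the pin from the other end of the hole.
- lock_pin: steel pin with upright yellow handle, loose, on the bench, shank level. Origin: shoulder's front face, middle of its lower edge (on the bench). x axis along the shank to the nose. Shank 8x8 mm, 68 mm long, last 10 mm a cone to 3 mm; underside level with the origin. Shoulder 24 mm wide, 14 mm high, x = -5 to 0. Handle x = -31 to -5 mm, 12 mm wide in y, 54 mm tall. About 80 g.
- pin_mid (a point): point in the middle of the shank's section, 28 mm from the shoulder towards the nose; it comes to the thread axis when the shoulder meets the crown.
- weight_large: brass-coloured calibration weight, 38 mm diameter, 65 mm tall, standing; bystander. Origin: centre of its foot.
- weight_small: silver calibration weight, 29 mm diameter, 49 mm tall, standing; bystander. Origin: centre of its foot.
- jar: sample jar with yellow lid, 68 mm diameter, 73 mm tall; bystander. Origin: centre of its foot.
- blue_tape_small: small roll of blue tape, 56 mm diameter, 19 mm tall; bystander.

How it is judged (in metres and radians):
On the way:
1. the handwheel is run down hard onto its seat (within 0.1 mm of thread travel) (z of hub in the frame of stand below 0.0664 m), for 0.1 s.
At the end, for the whole second after the job is handed in: The pin lies through the slots and the cross hole, with its mid point within 7 mm of the centre of the hole and its shank within 0.15 rad of the hole's direction; the wheel is no more than about one slot pitch (0.82 mm of thread travel, 1.29 rad) back from its seat; the pin is released and at rest (distance between pin_mid and cross_hole below 0.007 m and angle between the x axis of lock_pin and the x axis of stand, either way round below 0.15 rad and z of hub in the frame of stand below 0.06712 m and linear speed of lock_pin below 0.02 m/s and contact force between the fingers and lock_pin below 0.1 N); the robot touches nothing.
It fails at once if a weight, the jar or the blue tape is displaced by more than 20 mm (distance of any of weight_large, weight_small, jar, blue_tape_small from where it was at the start of the episode above 0.02 m).
It also fails if it takes over 70 s, if anything falls off the work surface, if the arm or the gripper's body presses on something with over 40 N, if the wrist force passes 120 N, or if a joint passes its speed limit or range.

### The arm

A 6-joint arm with a two-finger parallel gripper is mounted at the origin on the work surface; the furniture and walls round the work are solid. World frame = base frame: x ahead of the robot, y to its left, z up, the work surface at z = 0. Lengths are in mm, angles in rad, forces in N, time in s.
With the tool pointing down it reaches from about 300 to 850 mm from the base axis. Payload 5.4 kg.
Tool frame: the origin (TCP) lies at the centre of the arm's flange, where the gripper is bolted on; the fingertips stand 173 mm ahead of it and the grasp point (between the pads) lies 155 mm ahead of it; z points along the fingers, x is the direction in which the jaws open and shut, and the axes are right-handed (so a half turn about z gives the same grasp; the last joint's range is limited). The gripper opens to 85 mm and grips with 20 to 120 N. Pads are 22 mm wide; open, the fingers measure 114 mm over their backs; the gripper's body (76 mm by 85 mm) begins 54 mm behind the grasp point. The pads swing forward as they close: fully open they stand 13 mm farther back than shut.
Start: joints at [-1.358, 0.158, 1.597, -0, 1.386, -0.21], TCP at [235.907, -524.362, 404.699] pointing down, gripper open.
Joint ranges: [-2.91, 2.91], [-0.94, 2.29], [0.18, 2.7], [-1.29, 4.43], [0.17, 2.64], [-3, 3]. Speed limits (rad/s): [2.57, 2.57, 3.14, 3.14, 3.14, 3.14].

### API

Orientations are given as a rotation vector (axis times angle).
In Python, from workcell import readout, read_camera, r, spotter gives the robot as it stands.
- The arm moves only by the tool arm_command, never from a script. Its argument "deltas" is a list of rows, each an object of numbers: "x", "y", "z": the shift along the tool's x, y, z in cm; "rx", "ry", "rz": the turn, a rotation vector about the tool's x, y, z in degrees. In form: [{"x": .., "y": .., "z": .., "rx": .., "ry": .., "rz": ..}, ...]. A call has 1 to 12 rows; each row shifts and turns the commanded pose from where the row before left it, along the tool's axes as they then stand; what a row does not reach is not made up. A row lasts 1/12 s, in which the tool goes at most 41.7 mm and 7.16 degrees, less where a joint would pass 70% of its speed; a pose out of reach is approached as far as the arm can. A call with a gripper value outside its range is refused whole. "fingers" is the closure, from -1 (fully open) to 1 (shut), set as the call begins (left out, the last holds). The fingers move at their own pace and stop on an object; the grip force is fixed at half the most. Time passes only in rows, so rows that do not move let the fingers close. It gives the time, the measured TCP pose, the force and the opening at its end, in the units of the state.
- readout.sense(): the state, without advancing time (a new reading comes with each control period).
- read_camera(name): name is "side" or "top" or "wrist"; returns a dict with "frame" (480x640x3 uint8, red, green, blue), "K" (3x3 intrinsics, pixels), "rvec" (rotation vector, rad) and "tvec" (3), from world to camera coordinates, as OpenCV has them. Camera axes: x right, y down, z forward; pixel columns grow to the right and rows downward; lengths in mm; the calibration is good to about 2 mm. A picture is of the moment at which its call begins. There is no depth.
- r.job_done(): hands the job in, once; it reports no verdict.
Trained networks look in a picture, given as the dict that the camera call returned (one of the last four; its "shot" number tells which), for a name from the list of things; names that differ only in an ending like _2 or _b are one class to them, and where a whole thing is asked for, a point or a joint stands for the part that bears it (a point fixed in the world has none). Each returns a list of dicts, best first, with "confidence" (0 to 1); they miss things now and then, are a little off and sometimes report something else, mostly with a low value. They report only what shows in the picture. A call takes as long as a camera call.
- spotter.outline_of(picture, query): "region" (480x640 bool, what is visible of it) and "pixel" ([column, row] in pixels, amid what is visible of it).
The state is a dict: "clock": time; "joint_pos": joint angles; "dq": joint speeds; "joint_efforts": joint torques, N m; "position": TCP position; "eef_rot": TCP orientation; "contact_force": force on the tool from outside, world axes, zero at the start; "torque": the same for the moment, N m; "finger_gap": finger opening in mm.
Only numpy, scipy, OpenCV 4.12 (cv2) and the standard library are available. Lean on these libraries where they do the work, as an engineer would, in place of code of your own. Each camera call takes 0.05 s, during which the arm holds its last target. There are 200 camera calls.

## Working session

There is one attempt and no reset: what is moved stays moved. The work goes in short steps, Python scripts to look and compute and a tool call to move; the robot and the scene stay as the last step left them, time stands still between calls to the robot, and variables do not carry over. Pictures are saved under pics/ and viewed, about 8 in all and at most 12, crops included, and the job is handed in when it is done.

Besides the shell and the picture viewer there is one more tool, called after ">>>" in YAML: its name, and indented under it one key for each argument. arm_command: Moves the arm, as the interface text tells. Its arguments: {"type":"object","properties":{"deltas":{"type":"array","items":{"type":"object","properties":{"x":{"type":"number"},"y":{"type":"number"},"z":{"type":"number"},"rx":{"type":"number"},"ry":{"type":"number"},"rz":{"type":"number"}}}},"fingers":{"type":"number"}},"required":["deltas"]}

```bash
ls; mkdir -p pics
cat > h.py <<'E'
import numpy as np, cv2
from workcell import readout, read_camera, r, spotter
def P(c):
    R=cv2.Rodrigues(np.array(c["rvec"],float))[0]; return np.array(c["K"])@np.c_[R,np.array(c["tvec"],float).reshape(3)]
def proj(c,X):
    p=(P(c)@np.c_[np.atleast_2d(X),np.ones(len(np.atleast_2d(X)))].T).T; return p[:,:2]/p[:,2:]
def onz(c,px,z):
    M=P(c); H=np.c_[M[:,0],M[:,1],M[:,2]*z+M[:,3]]; q=np.linalg.solve(H,[px[0],px[1],1]); return q[:2]/q[2]
def tri(c1,p1,c2,p2):
    X=cv2.triangulatePoints(P(c1),P(c2),np.array(p1,float).reshape(2,1),np.array(p2,float).reshape(2,1)); return (X[:3]/X[3]).ravel()
def save(n,im): cv2.imwrite(f"pics/{n}.png",im[...,::-1])
E
python3 - <<'E'
from h import *
import pickle
C={}
for n in ["side","top","wrist"]:
    c=read_camera(n); C[n]=c
    for q in ["stand","handwheel","hub","grip_top","lock_pin","weight_large","weight_small","jar","blue_tape_small"]:
        o=spotter.outline_of(c,q)
        for d in o[:2]:
            ys,xs=np.where(d["region"]); print(n,q,round(d["confidence"],2),np.round(d["pixel"]),xs.min(),xs.max(),ys.min(),ys.max(), np.round(onz(c,d["pixel"],0)))
    save(n,c["frame"])
pickle.dump(C,open("c0.pkl","wb"))
s=readout.sense(); print(s)
a=np.hstack([C["side"]["frame"],C["top"]["frame"]]); save("st",cv2.resize(a,(800,300)))
E
```

```text
pics
side stand 0.91 [306. 304.] 275 339 266 340 [ 525. -146.]
side handwheel 0.69 [308. 288.] 288 338 266 305 [536. -96.]
side hub 0.85 [311. 291.] 288 338 266 305 [ 541. -106.]
side grip_top 0.31 [438. 329.] 420 460 302 354 [ 762. -272.]
side lock_pin 0.96 [236. 364.] 221 278 346 375 [ 376. -279.]
side jar 0.57 [440. 329.] 420 460 303 355 [ 765. -273.]
side blue_tape_small 0.6 [297. 211.] 286 305 206 219 [562. 251.]
top stand 0.73 [373. 244.] 340 406 212 277 [ 546. -170.]
top handwheel 0.6 [381. 245.] 352 397 220 265 [ 544. -191.]
top handwheel 0.37 [217. 235.] 212 233 226 246 [560. 239.]
top hub 0.89 [372. 246.] 351 398 220 265 [ 541. -168.]
top grip_top 0.41 [360. 179.] 355 370 171 187 [ 717. -133.]
top lock_pin 0.58 [422. 308.] 416 431 285 319 [ 385. -301.]
top weight_large 0.62 [361. 181.] 355 370 171 187 [ 712. -134.]
top weight_small 0.65 [387. 186.] 380 390 179 189 [ 700. -203.]
top jar 0.45 [424. 179.] 419 430 177 182 [ 721. -302.]
top blue_tape_small 0.9 [219. 236.] 212 233 226 247 [555. 234.]
top blue_tape_small 0.5 [371. 244.] 339 405 212 276 [ 548. -166.]
{'clock': 1.5, 'joint_pos': array([-1.35809828e+00,  1.58446974e-01,  1.59696692e+00,  2.50981863e-06,
        1.38621530e+00, -2.10069984e-01]), 'dq': array([-1.31764111e-03, -5.41701950e-05, -8.87887487e-04,  2.34315383e-06,
       -4.98086457e-05,  4.92963414e-04]), 'joint_efforts': array([-8.37078392e-05, -3.96006310e+01, -3.31694555e+01, -1.76198573e-04,
        6.60129881e-04, -2.74782326e-05]), 'position': array([ 235.91070604, -524.37333536,  404.68932115]), 'eef_rot': array([-2.63805990e+00,  1.70589311e+00,  3.78943752e-05]), 'contact_force': array([-0.60402827, -0.84583692,  0.76561219]), 'torque': array([ 0.0435197 , -0.03049608, -0.03603465]), 'finger_gap': 85.83514544396522}
```

Run:
```python
from h import *
import pickle
C=pickle.load(open("c0.pkl","rb"))
s=C["side"]["frame"][190:390,200:480]; t=C["top"]["frame"][160:330,330:450]
save("v1",np.hstack([cv2.resize(s,(504,360),interpolation=3)[:, :], ]))
a=cv2.resize(s,(476,340)); b=cv2.resize(t,(320,453))
im=np.zeros((600,800,3),np.uint8); im[:340,:476]=a; im[:453,476:796]=b; im[340:600,0:347]=cv2.resize(C["wrist"]["frame"],(347,260)); save("v1",im)
```

```text
(no output)
```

View pics/v1.png

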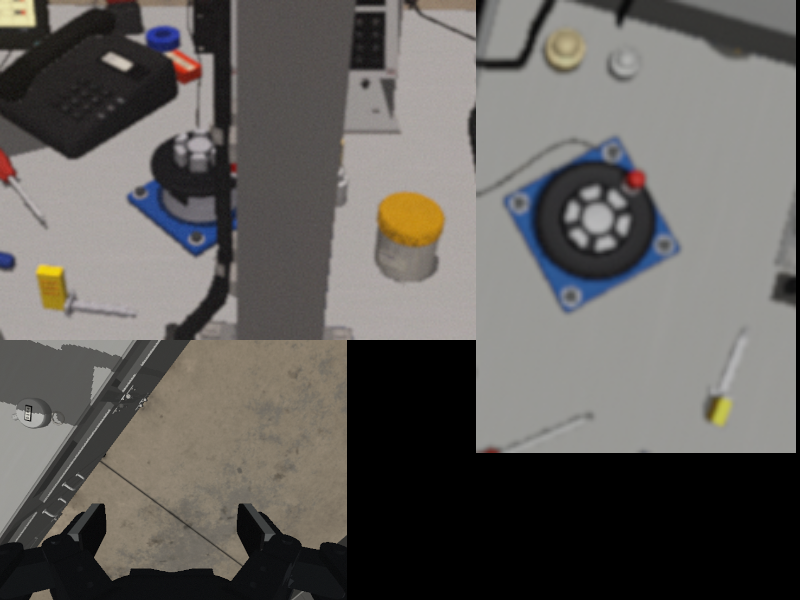

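```bash
cat >> h.py <<'E'
from scipy.spatial.transform import Rotation as Ro
def toolrot(yaw): # tool down, tool x axis at world angle yaw
    return Ro.from_matrix(np.array([[np.cos(yaw),np.sin(yaw),0],[np.sin(yaw),-np.cos(yaw),0],[0,0,-1]]))
def delta(pos,yaw,rot=None,p0=None,R0=None):
    s=readout.sense(); p0=s["position"] if p0 is None else p0; R0=Ro.from_rotvec(s["eef_rot"]) if R0 is None else R0
    R=rot or toolrot(yaw)
    return np.round(R0.inv().apply(np.array(pos)-p0)/10,2), np.round(np.degrees((R0.inv()*R).as_rotvec()),2)
E
python3 - <<'E'
from h import *
import pickle
C=pickle.load(open("c0.pkl","rb"))
for n,c in C.items():
    R=cv2.Rodrigues(np.array(c["rvec"],float))[0]; print(n,"centre",np.round(-R.T@np.array(c["tvec"]).ravel()),"fwd",np.round(R[2],2),"right",np.round(R[0],2),c["K"][0][0])
t=C["top"]; f=lambda u,v:(330+(u-476)/2.667,160+v/2.667)
for k,(u,v),z in [("c1",(617,137),12),("c2",(679,249),12),("c3",(568,312),12),("c4",(503,200),12),("stud",(597,218),90),("grip",(636,178),125),("pinnose",(744,330),4),("handletop",(724,403),54),("handlebase",(718,410),54)]:
    print(k,np.round(onz(t,f(u,v),z)))
s=readout.sense(); R0=Ro.from_rotvec(s["eef_rot"]); print(R0.as_matrix().round(2))
for y in np.degrees(np.arctan2(*R0.as_matrix()[[1,0],0])),: print(y)
c=C["wrist"];Rc=cv2.Rodrigues(np.array(c["rvec"],float))[0]; cc=-Rc.T@np.array(c["tvec"]).ravel(); print("cam in tool",R0.inv().apply(cc-s["position"]).round(), (R0.inv().as_matrix()@Rc.T).round(2))
# grey side region blob for pin
E
```

```text
side centre [ 434. -846.  617.] fwd [ 0.14  0.82 -0.55] right [ 0.98 -0.18 -0.02] 445.50195323496547
top centre [ 431.  -57. 1622.] fwd [ 0.07  0.02 -1.  ] right [ 0.03 -1.   -0.01] 621.474331376634
wrist centre [ 300. -495.  374.] fwd [-0.25 -0.11 -0.96] right [ 0.41 -0.91 -0.  ] 406.9154227654086
c1 [ 631. -193.]
c2 [ 524. -256.]
c3 [ 459. -149.]
c4 [567. -84.]
stud [ 546. -170.]
grip [ 580. -202.]
pinnose [ 447. -321.]
handletop [ 377. -295.]
handlebase [ 371. -290.]
[[ 0.41 -0.91 -0.  ]
 [-0.91 -0.41  0.  ]
 [-0.   -0.   -1.  ]]
-65.77720266602931
cam in tool [ -0. -70.  31.] [[ 1.   -0.   -0.  ]
 [ 0.    0.96  0.28]
 [ 0.   -0.28  0.96]]
```

>>> arm_command:
  deltas:
    - {"x": -1.5, "y": -3.2, "z": -0.2}
    - {"x": -1.5, "y": -3.2, "z": -0.2}
    - {"x": -1.5, "y": -3.2, "z": -0.2}
    - {"x": -1.5, "y": -3.2, "z": -0.2}
    - {"x": -1.5, "y": -3.2, "z": -0.2}
    - {"x": -1.5, "y": -3.2, "z": -0.2}
    - {"x": -1.5, "y": -3.2, "z": -0.2}
    - {"x": -1.5, "y": -3.2, "z": -0.2}
    - {"x": -1.5, "y": -3.2, "z": -0.2}
    - {"x": -1.5, "y": -3.2, "z": -0.2}
    - {"x": -1.5, "y": -3.2, "z": -0.2}
    - {"x": -1.5, "y": -3.2, "z": -0.2}

```text
validation failed for argument at $.de...
```

Run:
```python
from h import *
import pickle
c=read_camera("wrist"); s=readout.sense(); pickle.dump((c,s),open("w1.pkl","wb"))
print(s["clock"],s["position"].round(1),s["eef_rot"].round(4))
for q in ["hub","grip_top","lock_pin"]:
    for d in spotter.outline_of(c,q)[:2]:
        ys,xs=np.where(d["region"]); print(q,round(d["confidence"],2),np.round(d["pixel"]),xs.min(),xs.max(),ys.min(),ys.max())
save("v2",c["frame"])
```

```text
1.55 [ 235.9 -524.4  404.7] [ 2.6381 -1.7059 -0.    ]
```

View pics/v2.png

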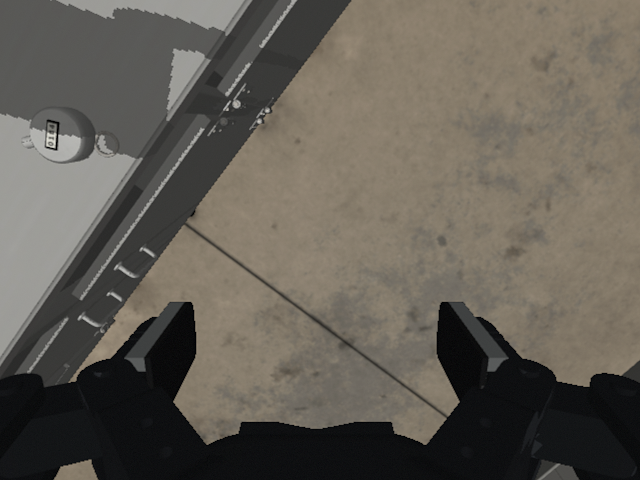

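>>> arm_command:
  deltas:
    - {"x": -1.5, "y": -3.2, "z": -0.2, "rx": 0, "ry": 0, "rz": 0}
    - {"x": -1.5, "y": -3.2, "z": -0.2, "rx": 0, "ry": 0, "rz": 0}
    - {"x": -1.5, "y": -3.2, "z": -0.2, "rx": 0, "ry": 0, "rz": 0}
    - {"x": -1.5, "y": -3.2, "z": -0.2, "rx": 0, "ry": 0, "rz": 0}
    - {"x": -1.5, "y": -3.2, "z": -0.2, "rx": 0, "ry": 0, "rz": 0}
    - {"x": -1.5, "y": -3.2, "z": -0.2, "rx": 0, "ry": 0, "rz": 0}
    - {"x": -1.5, "y": -3.2, "z": -0.2, "rx": 0, "ry": 0, "rz": 0}
    - {"x": -1.5, "y": -3.2, "z": -0.2, "rx": 0, "ry": 0, "rz": 0}
    - {"x": -1.5, "y": -3.2, "z": -0.2, "rx": 0, "ry": 0, "rz": 0}
    - {"x": -1.5, "y": -3.2, "z": -0.2, "rx": 0, "ry": 0, "rz": 0}
    - {"x": -1.5, "y": -3.2, "z": -0.2, "rx": 0, "ry": 0, "rz": 0}
    - {"x": -1.5, "y": -3.2, "z": -0.2, "rx": 0, "ry": 0, "rz": 0}

```text
clock: 2.7
position: [513.1, -201.1, 429.0]
eef_rot: [2.638, -1.706, 0.001]
contact_force: [0.4, -0.8, 0.6]
finger_gap: 85.4
```

Run:
```python
from h import *
import pickle
c=read_camera("wrist"); s=readout.sense(); pickle.dump((c,s),open("w1.pkl","wb"))
print(s["clock"],s["position"].round(1),s["eef_rot"].round(4))
for q in ["hub","grip_top","lock_pin"]:
    for d in spotter.outline_of(c,q)[:2]:
        ys,xs=np.where(d["region"]); print(q,round(d["confidence"],2),np.round(d["pixel"]),xs.min(),xs.max(),ys.min(),ys.max())
save("v3",c["frame"])
```

```text
2.75 [ 515.8 -196.9  429.4] [-2.6380e+00  1.6975e+00 -2.4000e-03]
hub 0.71 [302. 140.] 224 371 78 223
grip_top 0.91 [359. 133.] 343 370 119 144
lock_pin 0.73 [348. 348.] 326 396 295 384
```

View pics/v3.png

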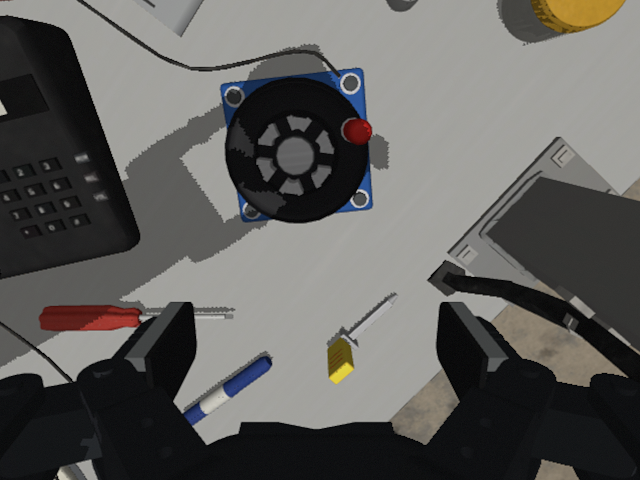

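Run:
```python
from h import *
import pickle
c,s=pickle.load(open("w1.pkl","rb")); C=pickle.load(open("c0.pkl","rb")); t=C["top"]
print(np.array([onz(c,p,12) for p in [(221,85),(362,68),(372,208),(241,222)]]).round(1), "mean",np.mean([onz(c,p,12) for p in [(221,85),(362,68),(372,208),(241,222)]],0).round(1))
print("stud",onz(c,(295,156),90).round(1),"tri",tri(c,(295,156),t,(375.4,241.7)).round(1))
for cc,n in((c,"w"),(t,"t")):
    h=cv2.cvtColor(cc["frame"],cv2.COLOR_RGB2HSV)
    x,y=(295,155) if n=="w" else (375,241); rr=90 if n=="w" else 30
    m=((h[...,0]<8)|(h[...,0]>172))&(h[...,1]>140)&(h[...,2]>60)
    yy,xx=np.indices(m.shape); m&=np.hypot(xx-x,yy-y)<rr
    print(n,"red",xx[m].mean().round(1),yy[m].mean().round(1),m.sum(),xx[m].min(),xx[m].max(),yy[m].min(),yy[m].max())
print("post",[onz(c,p,0).round(0) for p in [(560,140),(450,258),(490,230),(545,180)]])
print("phone",[onz(c,p,30).round(0) for p in [(65,20),(140,230)]])
print("jar",onz(c,(578,10),73).round())
for z in (0,): print("nose",onz(c,(394,296),4).round(1),"shoulder",onz(c,(349,337),4).round(1))
print("handle top",[onz(c,p,54).round(1) for p in [(329,368),(333,382),(352,374),(348,362)]])
print("handle center tri",tri(c,(341,373),t,(330+(721-476)/2.667,160+406/2.667)).round(1))
im=np.zeros((600,800,3),np.uint8); im[:,:430]=cv2.resize(c["frame"][70:229,228:342],(430,600),interpolation=3)
im[:450,440:800]=cv2.resize(c["frame"][285:390,316:400],(360,450),interpolation=3); save("v4",im)
```

```text
[[ 569.7  -82.1]
 [ 633.8 -190.9]
 [ 524.2 -254.8]
 [ 459.4 -144.1]] mean [ 546.8 -168. ]
stud [ 547.  -168.1] tri [ 546.2 -169.3   88.5]
w red 357.5 130.8 555 344 371 119 143
t red 389.3 226.8 34 386 392 224 229
post [array([ 655., -392.]), array([ 508., -354.]), array([ 551., -377.]), array([ 617., -400.])]
phone [array([565.,  48.]), array([419., -62.])]
jar [ 723. -312.]
nose [ 447.8 -319.5] shoulder [ 384.8 -297. ]
handle top [array([ 370.8, -277.9]), array([ 358.1, -288. ]), array([ 373.9, -301.1]), array([ 384.4, -291.9])]
handle center tri [ 374.5 -290.8   59.7]
```

View pics/v4.png

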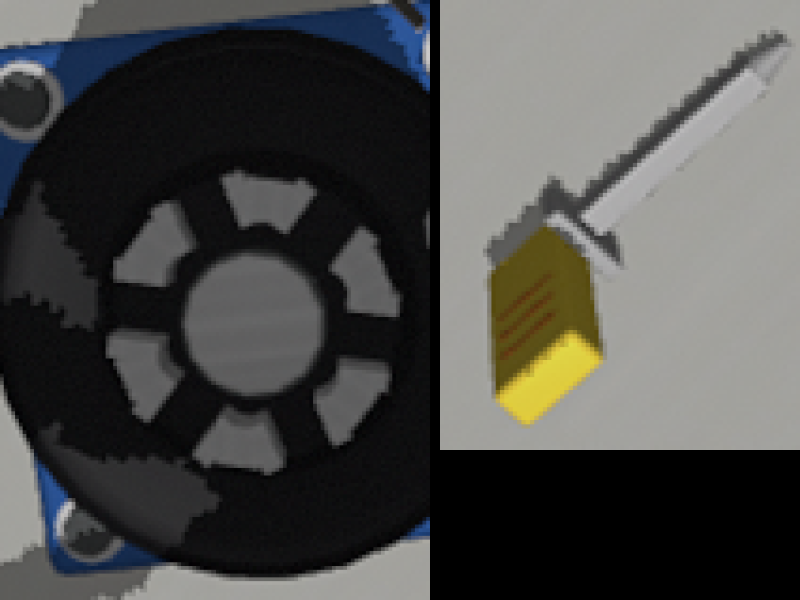

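Run:
```python
from h import *
import pickle
c,s=pickle.load(open("w1.pkl","rb")); C=pickle.load(open("c0.pkl","rb")); t=C["top"]
ax=np.array([546.5,-168.5])
print(tri(c,(357.5,130.8),t,(389.3,226.8)).round(1))
for z in (115,120,126):
  for cc,p in ((c,(357.5,130.8)),(t,(389.3,226.8))):
    g=onz(cc,p,z); d=g-ax; print(z,g.round(1),np.hypot(*d).round(1),np.degrees(np.arctan2(d[1],d[0])).round(1))
# slot directions at z~92 from crop: slot px
f=lambda u,v:(228+u*114/430,70+v*159/600)
for u,v in [(320,222),(362,335),(298,430),(188,400),(142,306),(207,212)]:
    d=onz(c,f(u,v),85)-onz(c,f(253,322),90); print("slot",np.hypot(*d).round(),np.degrees(np.arctan2(d[1],d[0])).round(1))
q=readout.sense(); print(q["position"].round(1),q["joint_pos"].round(2),delta([580.5,-202,300],np.radians(-65.8)))
```

```text
[ 582.2 -201.8  104.3]
115 [ 582.  -200.2] 47.6 -41.8
115 [ 581.2 -200.9] 47.5 -43.1
120 [ 581.9 -199.7] 47.2 -41.4
120 [ 580.7 -200.4] 46.8 -43.1
126 [ 581.8 -199.1] 46.8 -40.9
126 [ 580.1 -199.9] 46.0 -43.1
slot 23.0 -10.8
slot 22.0 -73.8
slot 24.0 -134.6
slot 21.0 163.6
slot 23.0 107.2
slot 23.0 47.4
[ 512.5 -202.   428.7] [-0.59  0.08  1.63 -0.    1.43  0.55] (array([ 2.8 , -6.2 , 12.87]), array([ 0.02, -0.01,  0.14]))
```

>>> arm_command:
  deltas:
    - {"x": 0.92, "y": -2.1, "z": 1.0, "rx": 0, "ry": 0, "rz": 0}
    - {"x": 0.92, "y": -2.1, "z": 1.0, "rx": 0, "ry": 0, "rz": 0}
    - {"x": 0.92, "y": -2.1, "z": 1.0, "rx": 0, "ry": 0, "rz": 0}
    - {"x": 0, "y": 0, "z": 3.4, "rx": 0, "ry": 0, "rz": 0}
    - {"x": 0, "y": 0, "z": 3.4, "rx": 0, "ry": 0, "rz": 0}
    - {"x": 0, "y": 0, "z": 3.0, "rx": 0, "ry": 0, "rz": 0}
    - {"x": 0, "y": 0, "z": 1.9, "rx": 0, "ry": 0, "rz": 0}
    - {"x": 0, "y": 0, "z": 1.0, "rx": 0, "ry": 0, "rz": 0}
    - {"x": 0, "y": 0, "z": 0, "rx": 0, "ry": 0, "rz": 0}
    - {"x": 0, "y": 0, "z": 0, "rx": 0, "ry": 0, "rz": 0}

```text
clock: 3.73
position: [580.9, -202.9, 272.3]
eef_rot: [2.637, -1.707, 0.001]
contact_force: [-0.1, 0.4, -0.4]
finger_gap: 85.6
```

>>> arm_command:
  deltas:
    - {"x": 0, "y": 0, "z": 0, "rx": 0, "ry": 0, "rz": 0}
    - {"x": 0, "y": 0, "z": 0, "rx": 0, "ry": 0, "rz": 0}
    - {"x": 0, "y": 0, "z": 0, "rx": 0, "ry": 0, "rz": 0}
    - {"x": 0, "y": 0, "z": 0, "rx": 0, "ry": 0, "rz": 0}
    - {"x": 0, "y": 0, "z": 0, "rx": 0, "ry": 0, "rz": 0}
    - {"x": 0, "y": 0, "z": 0, "rx": 0, "ry": 0, "rz": 0}
    - {"x": 0, "y": 0, "z": 0, "rx": 0, "ry": 0, "rz": 0}
    - {"x": 0, "y": 0, "z": 0, "rx": 0, "ry": 0, "rz": 0}
  fingers: 1

```text
clock: 4.4
position: [581.2, -201.9, 272.1]
eef_rot: [-2.638, 1.706, -0.001]
contact_force: [0.3, 0.9, 2.9]
finger_gap: 15.0
```

```bash
cat > rows.py <<'E'
import numpy as np,sys,json
def rows(th,step,n,R=48.0,yaw=-65.8):
    o=[]
    for i in range(n):
        a=np.radians(th+i*step);b=np.radians(th+(i+1)*step)
        d=R*np.array([np.cos(b)-np.cos(a),np.sin(b)-np.sin(a)])/10; y=np.radians(yaw)
        o.append({"x":round(d@[np.cos(y),np.sin(y)],2),"y":round(d@[np.sin(y),-np.cos(y)],2),"z":round(-step/360*.4,3),"rx":0,"ry":0,"rz":0})
    return json.dumps(o)
if __name__=="__main__": print(rows(float(sys.argv[1]),float(sys.argv[2]),int(sys.argv[3])))
E
python3 rows.py -44 -15 24
```

```text
[{"x": 0.31, "y": 1.21, "z": 0.017, "rx": 0, "ry": 0, "rz": 0}, {"x": -0.02, "y": 1.25, "z": 0.017, "rx": 0, "ry": 0, "rz": 0}, {"x": -0.34, "y": 1.21, "z": 0.017, "rx": 0, "ry": 0, "rz": 0}, {"x": -0.64, "y": 1.08, "z": 0.017, "rx": 0, "ry": 0, "rz": 0}, {"x": -0.9, "y": 0.88, "z": 0.017, "rx": 0, "ry": 0, "rz": 0}, {"x": -1.09, "y": 0.61, "z": 0.017, "rx": 0, "ry": 0, "rz": 0}, {"x": -1.21, "y": 0.31, "z": 0.017, "rx": 0, "ry": 0, "rz": 0}, {"x": -1.25, "y": -0.02, "z": 0.017, "rx": 0, "ry": 0, "rz": 0}, {"x": -1.21, "y": -0.34, "z": 0.017, "rx": 0, "ry": 0, "rz": 0}, {"x": -1.08, "y": -0.64, "z": 0.017, "rx": 0, "ry": 0, "rz": 0}, {"x": -0.88, "y": -0.9, "z": 0.017, "rx": 0, "ry": 0, "rz": 0}, {"x": -0.61, "y": -1.09, "z": 0.017, "rx": 0, "ry": 0, "rz": 0}, {"x": -0.31, "y": -1.21, "z": 0.017, "rx": 0, "ry": 0, "rz": 0}, {"x": 0.02, "y": -1.25, "z": 0.017, "rx": 0, "ry": 0, "rz": 0}, {"x": 0.34, "y": -1.21, "z": 0.017, "rx": 0, "ry": 0, "rz": 0}, {"x": 0.64, "y": -1.08, "z": 0.017, "rx": 0, "ry": 0, "rz": 0}, {"x": 0.9, "y": -0.88, "z": 0.017, "rx": 0, "ry": 0, "rz": 0}, {"x": 1.09, "y": -0.61, "z": 0.017, "rx": 0, "ry": 0, "rz": 0}, {"x": 1.21, "y": -0.31, "z": 0.017, "rx": 0, "ry": 0, "rz": 0}, {"x": 1.25, "y": 0.02, "z": 0.017, "rx": 0, "ry": 0, "rz": 0}, {"x": 1.21, "y": 0.34, "z": 0.017, "rx": 0, "ry": 0, "rz": 0}, {"x": 1.08, "y": 0.64, "z": 0.017, "rx": 0, "ry": 0, "rz": 0}, {"x": 0.88, "y": 0.9, "z": 0.017, "rx": 0, "ry": 0, "rz": 0}, {"x": 0.61, "y": 1.09, "z": 0.017, "rx": 0, "ry": 0, "rz": 0}]
```

Start with 3 rows to check it follows.

>>> arm_command:
  deltas:
    - {"x": 0.31, "y": 1.21, "z": 0.017, "rx": 0, "ry": 0, "rz": 0}
    - {"x": -0.02, "y": 1.25, "z": 0.017, "rx": 0, "ry": 0, "rz": 0}
    - {"x": -0.34, "y": 1.21, "z": 0.017, "rx": 0, "ry": 0, "rz": 0}

```text
clock: 4.65
position: [547.1, -217.3, 271.6]
eef_rot: [-2.638, 1.706, -0.002]
contact_force: [2.1, 2.4, 2.7]
finger_gap: 14.9
```

>>> arm_command:
  deltas:
    - {"x": -0.64, "y": 1.08, "z": 0.017, "rx": 0, "ry": 0, "rz": 0}
    - {"x": -0.9, "y": 0.88, "z": 0.017, "rx": 0, "ry": 0, "rz": 0}
    - {"x": -1.09, "y": 0.61, "z": 0.017, "rx": 0, "ry": 0, "rz": 0}
    - {"x": -1.21, "y": 0.31, "z": 0.017, "rx": 0, "ry": 0, "rz": 0}
    - {"x": -1.25, "y": -0.02, "z": 0.017, "rx": 0, "ry": 0, "rz": 0}
    - {"x": -1.21, "y": -0.34, "z": 0.017, "rx": 0, "ry": 0, "rz": 0}
    - {"x": -1.08, "y": -0.64, "z": 0.017, "rx": 0, "ry": 0, "rz": 0}
    - {"x": -0.88, "y": -0.9, "z": 0.017, "rx": 0, "ry": 0, "rz": 0}
    - {"x": -0.61, "y": -1.09, "z": 0.017, "rx": 0, "ry": 0, "rz": 0}

```text
clock: 5.4
position: [512.4, -134.1, 270.1]
eef_rot: [2.638, -1.705, 0.001]
contact_force: [0.9, -4.0, 3.2]
finger_gap: 15.2
```

>>> arm_command:
  deltas:
    - {"x": -0.31, "y": -1.21, "z": 0.017, "rx": 0, "ry": 0, "rz": 0}
    - {"x": 0.02, "y": -1.25, "z": 0.017, "rx": 0, "ry": 0, "rz": 0}
    - {"x": 0.34, "y": -1.21, "z": 0.017, "rx": 0, "ry": 0, "rz": 0}
    - {"x": 0.64, "y": -1.08, "z": 0.017, "rx": 0, "ry": 0, "rz": 0}
    - {"x": 0.9, "y": -0.88, "z": 0.017, "rx": 0, "ry": 0, "rz": 0}
    - {"x": 1.09, "y": -0.61, "z": 0.017, "rx": 0, "ry": 0, "rz": 0}
    - {"x": 1.21, "y": -0.31, "z": 0.017, "rx": 0, "ry": 0, "rz": 0}
    - {"x": 1.25, "y": 0.02, "z": 0.017, "rx": 0, "ry": 0, "rz": 0}
    - {"x": 1.21, "y": 0.34, "z": 0.017, "rx": 0, "ry": 0, "rz": 0}
    - {"x": 1.08, "y": 0.64, "z": 0.017, "rx": 0, "ry": 0, "rz": 0}
    - {"x": 0.88, "y": 0.9, "z": 0.017, "rx": 0, "ry": 0, "rz": 0}
    - {"x": 0.61, "y": 1.09, "z": 0.017, "rx": 0, "ry": 0, "rz": 0}

```text
clock: 6.4
position: [582.3, -201.5, 267.8]
eef_rot: [-2.637, 1.704, 0.001]
contact_force: [-0.6, 2.8, 5.6]
finger_gap: 15.0
```

```bash
python3 - <<'E'
from h import *
s=readout.sense(); print(s["clock"],s["position"].round(1),s["contact_force"].round(1),s["finger_gap"])
E
python3 rows.py -44 -10 36
```

```text
6.4 [ 582.3 -201.5  267.8] [-0.6  2.8  5.6] 15.009433149040042
[{"x": 0.24, "y": 0.8, "z": 0.011, "rx": 0, "ry": 0, "rz": 0}, {"x": 0.1, "y": 0.83, "z": 0.011, "rx": 0, "ry": 0, "rz": 0}, {"x": -0.05, "y": 0.84, "z": 0.011, "rx": 0, "ry": 0, "rz": 0}, {"x": -0.19, "y": 0.81, "z": 0.011, "rx": 0, "ry": 0, "rz": 0}, {"x": -0.33, "y": 0.77, "z": 0.011, "rx": 0, "ry": 0, "rz": 0}, {"x": -0.46, "y": 0.7, "z": 0.011, "rx": 0, "ry": 0, "rz": 0}, {"x": -0.57, "y": 0.61, "z": 0.011, "rx": 0, "ry": 0, "rz": 0}, {"x": -0.67, "y": 0.5, "z": 0.011, "rx": 0, "ry": 0, "rz": 0}, {"x": -0.75, "y": 0.38, "z": 0.011, "rx": 0, "ry": 0, "rz": 0}, {"x": -0.8, "y": 0.24, "z": 0.011, "rx": 0, "ry": 0, "rz": 0}, {"x": -0.83, "y": 0.1, "z": 0.011, "rx": 0, "ry": 0, "rz": 0}, {"x": -0.84, "y": -0.05, "z": 0.011, "rx": 0, "ry": 0, "rz": 0}, {"x": -0.81, "y": -0.19, "z": 0.011, "rx": 0, "ry": 0, "rz": 0}, {"x": -0.77, "y": -0.33, "z": 0.011, "rx": 0, "ry": 0, "rz": 0}, {"x": -0.7, "y": -0.46, "z": 0.011, "rx": 0, "ry": 0, "rz": 0}, {"x": -0.61, "y": -0.57, "z": 0.011, "rx": 0, "ry": 0, "rz": 0}, {"x": -0.5, "y":
[... 551 characters left out ...]
rz": 0}, {"x": 0.67, "y": -0.5, "z": 0.011, "rx": 0, "ry": 0, "rz": 0}, {"x": 0.75, "y": -0.38, "z": 0.011, "rx": 0, "ry": 0, "rz": 0}, {"x": 0.8, "y": -0.24, "z": 0.011, "rx": 0, "ry": 0, "rz": 0}, {"x": 0.83, "y": -0.1, "z": 0.011, "rx": 0, "ry": 0, "rz": 0}, {"x": 0.84, "y": 0.05, "z": 0.011, "rx": 0, "ry": 0, "rz": 0}, {"x": 0.81, "y": 0.19, "z": 0.011, "rx": 0, "ry": 0, "rz": 0}, {"x": 0.77, "y": 0.33, "z": 0.011, "rx": 0, "ry": 0, "rz": 0}, {"x": 0.7, "y": 0.46, "z": 0.011, "rx": 0, "ry": 0, "rz": 0}, {"x": 0.61, "y": 0.57, "z": 0.011, "rx": 0, "ry": 0, "rz": 0}, {"x": 0.5, "y": 0.67, "z": 0.011, "rx": 0, "ry": 0, "rz": 0}, {"x": 0.38, "y": 0.75, "z": 0.011, "rx": 0, "ry": 0, "rz": 0}]
```

>>> arm_command:
  deltas:
    - {"x": 0.24, "y": 0.8, "z": 0.011, "rx": 0, "ry": 0, "rz": 0}
    - {"x": 0.1, "y": 0.83, "z": 0.011, "rx": 0, "ry": 0, "rz": 0}
    - {"x": -0.05, "y": 0.84, "z": 0.011, "rx": 0, "ry": 0, "rz": 0}
    - {"x": -0.19, "y": 0.81, "z": 0.011, "rx": 0, "ry": 0, "rz": 0}
    - {"x": -0.33, "y": 0.77, "z": 0.011, "rx": 0, "ry": 0, "rz": 0}
    - {"x": -0.46, "y": 0.7, "z": 0.011, "rx": 0, "ry": 0, "rz": 0}
    - {"x": -0.57, "y": 0.61, "z": 0.011, "rx": 0, "ry": 0, "rz": 0}

```text
clock: 6.98
position: [526.8, -212.9, 267.3]
eef_rot: [2.637, -1.705, 0.003]
contact_force: [0.4, -2.8, 5.7]
finger_gap: 14.6
```

>>> arm_command:
  deltas:
    - {"x": -0.67, "y": 0.5, "z": 0.011, "rx": 0, "ry": 0, "rz": 0}

```text
clock: 7.07
position: [519.3, -208.7, 267.2]
eef_rot: [2.637, -1.705, 0.002]
contact_force: [0.2, -2.5, 5.9]
finger_gap: 15.0
```

>>> arm_command:
  deltas:
    - {"x": -0.75, "y": 0.38, "z": 0.011, "rx": 0, "ry": 0, "rz": 0}

```text
clock: 7.15
position: [512.6, -203.4, 267.1]
eef_rot: [2.637, -1.705, 0.001]
contact_force: [0.1, -3.3, 4.7]
finger_gap: 14.8
```

>>> arm_command:
  deltas:
    - {"x": -0.8, "y": 0.24, "z": 0.011, "rx": 0, "ry": 0, "rz": 0}

```text
clock: 7.23
position: [507.1, -196.9, 266.9]
eef_rot: [2.637, -1.705, 0.001]
contact_force: [-0.4, -3.8, 6.9]
finger_gap: 15.3
```

>>> arm_command:
  deltas:
    - {"x": -0.83, "y": 0.1, "z": 0.011, "rx": 0, "ry": 0, "rz": 0}

```text
clock: 7.32
position: [502.7, -189.6, 266.8]
eef_rot: [2.637, -1.705, -0.0]
contact_force: [-0.9, -2.3, 6.5]
finger_gap: 15.1
```

>>> arm_command:
  deltas:
    - {"x": -0.84, "y": -0.05, "z": 0.011, "rx": 0, "ry": 0, "rz": 0}

```text
clock: 7.4
position: [499.7, -181.6, 266.6]
eef_rot: [2.637, -1.705, -0.001]
contact_force: [-1.4, -2.6, 6.4]
finger_gap: 15.1
```

>>> arm_command:
  deltas:
    - {"x": -0.81, "y": -0.19, "z": 0.011, "rx": 0, "ry": 0, "rz": 0}

```text
clock: 7.48
position: [498.2, -173.3, 266.5]
eef_rot: [2.637, -1.705, -0.001]
contact_force: [-0.4, -1.6, 7.1]
finger_gap: 15.2
```

>>> arm_command:
  deltas:
    - {"x": -0.77, "y": -0.33, "z": 0.011, "rx": 0, "ry": 0, "rz": 0}

```text
clock: 7.57
position: [498.1, -164.8, 266.3]
eef_rot: [2.638, -1.705, -0.001]
contact_force: [-0.2, -1.5, 6.8]
finger_gap: 15.0
```

>>> arm_command:
  deltas:
    - {"x": -0.7, "y": -0.46, "z": 0.011, "rx": 0, "ry": 0, "rz": 0}

```text
clock: 7.65
position: [499.5, -156.4, 266.2]
eef_rot: [2.638, -1.705, -0.001]
contact_force: [-0.1, -1.3, 7.3]
finger_gap: 15.3
```

>>> arm_command:
  deltas:
    - {"x": -0.61, "y": -0.57, "z": 0.011, "rx": 0, "ry": 0, "rz": 0}

```text
clock: 7.73
position: [502.3, -148.5, 266.1]
eef_rot: [2.638, -1.705, -0.0]
contact_force: [0.0, -1.4, 6.4]
finger_gap: 15.1
```

>>> arm_command:
  deltas:
    - {"x": -0.5, "y": -0.67, "z": 0.011, "rx": 0, "ry": 0, "rz": 0}

```text
clock: 7.82
position: [506.5, -141.1, 266.1]
eef_rot: [2.638, -1.705, 0.0]
contact_force: [-0.2, -2.3, 6.0]
finger_gap: 15.0
```

>>> arm_command:
  deltas:
    - {"x": -0.38, "y": -0.75, "z": 0.011, "rx": 0, "ry": 0, "rz": 0}

```text
clock: 7.9
position: [511.9, -134.7, 265.9]
eef_rot: [2.638, -1.705, 0.0]
contact_force: [0.3, -3.5, 4.7]
finger_gap: 14.6
```

>>> arm_command:
  deltas:
    - {"x": -0.24, "y": -0.8, "z": 0.011, "rx": 0, "ry": 0, "rz": 0}

```text
clock: 7.98
position: [518.3, -129.2, 265.8]
eef_rot: [2.638, -1.705, 0.001]
contact_force: [0.6, -2.7, 5.8]
finger_gap: 15.1
```

>>> arm_command:
  deltas:
    - {"x": -0.1, "y": -0.83, "z": 0.011, "rx": 0, "ry": 0, "rz": 0}

```text
clock: 8.07
position: [525.5, -125.0, 265.7]
eef_rot: [2.638, -1.704, 0.001]
contact_force: [-1.1, -3.8, 5.4]
finger_gap: 15.1
```

>>> arm_command:
  deltas:
    - {"x": 0.05, "y": -0.84, "z": 0.011, "rx": 0, "ry": 0, "rz": 0}

```text
clock: 8.15
position: [533.3, -122.0, 265.5]
eef_rot: [2.638, -1.704, 0.0]
contact_force: [-0.6, -3.8, 6.5]
finger_gap: 14.8
```

>>> arm_command:
  deltas:
    - {"x": 0.19, "y": -0.81, "z": 0.011, "rx": 0, "ry": 0, "rz": 0}

```text
clock: 8.23
position: [541.5, -120.5, 265.4]
eef_rot: [2.638, -1.704, -0.0]
contact_force: [-1.8, -4.1, 5.7]
finger_gap: 15.1
```

>>> arm_command:
  deltas:
    - {"x": 0.33, "y": -0.77, "z": 0.011, "rx": 0, "ry": 0, "rz": 0}

```text
clock: 8.32
position: [549.8, -120.4, 265.2]
eef_rot: [2.638, -1.704, -0.001]
contact_force: [-2.5, -1.8, 6.7]
finger_gap: 15.4
```

>>> arm_command:
  deltas:
    - {"x": 0.46, "y": -0.7, "z": 0.011, "rx": 0, "ry": 0, "rz": 0}

```text
clock: 8.4
position: [558.0, -121.7, 265.1]
eef_rot: [2.638, -1.704, -0.002]
contact_force: [-2.6, -2.5, 6.1]
finger_gap: 14.8
```

>>> arm_command:
  deltas:
    - {"x": 0.57, "y": -0.61, "z": 0.011, "rx": 0, "ry": 0, "rz": 0}

```text
clock: 8.48
position: [565.9, -124.3, 264.9]
eef_rot: [2.638, -1.704, -0.003]
contact_force: [-2.6, -1.9, 6.7]
finger_gap: 15.2
```

>>> arm_command:
  deltas:
    - {"x": 0.67, "y": -0.5, "z": 0.011, "rx": 0, "ry": 0, "rz": 0}

```text
clock: 8.57
position: [571.8, -127.1, 264.0]
eef_rot: [2.638, -1.704, -0.017]
contact_force: [-18.0, 13.9, 19.5]
finger_gap: 15.1
```

>>> arm_command:
  deltas:
    - {"x": 0.75, "y": -0.38, "z": 0.011, "rx": 0, "ry": 0, "rz": 0}

```text
clock: 8.65
position: [576.6, -129.9, 263.1]
eef_rot: [-2.637, 1.704, 0.037]
contact_force: [-27.4, 26.7, 29.8]
finger_gap: 15.1
```

>>> arm_command:
  deltas:
    - {"x": 0, "y": 0, "z": 0, "rx": 0, "ry": 0, "rz": 0}
    - {"x": 0, "y": 0, "z": 0, "rx": 0, "ry": 0, "rz": 0}

```text
clock: 8.82
position: [576.1, -129.3, 263.2]
eef_rot: [-2.638, 1.703, 0.039]
contact_force: [-22.5, 19.5, 26.9]
finger_gap: 14.7
```

Run:
```python
from h import *
s=readout.sense(); R=Ro.from_rotvec(s["eef_rot"])
for L in (0,130,155,173):
    g=s["position"]+R.apply([0,0,L]); d=g[:2]-[546.5,-168.5]; print(L,g.round(1),np.hypot(*d).round(1),np.degrees(np.arctan2(d[1],d[0])).round(1))
print(s["contact_force"].round(1),s["torque"].round(2))
```

```text
0 [ 576.1 -129.3  263.2] 49.1 53.0
130 [ 573.4 -127.4  133.2] 49.1 56.7
155 [ 572.9 -127.1  108.2] 49.1 57.5
173 [ 572.6 -126.8   90.2] 49.2 58.0
[-22.5  19.5  26.9] [3.29 4.2  0.01]
```

>>> arm_command:
  deltas:
    - {"x": -0.75, "y": 0.38, "z": -0.011, "rx": 0, "ry": 0, "rz": 0}
    - {"x": 0, "y": 0, "z": 0, "rx": 0, "ry": 0, "rz": 0}

```text
clock: 8.98
position: [570.9, -126.2, 264.2]
eef_rot: [2.639, -1.703, -0.016]
contact_force: [-11.0, 5.4, 13.0]
finger_gap: 14.8
```

Run:
```python
from h import *
s=readout.sense(); R=Ro.from_rotvec(s["eef_rot"])
for L in (0,155):
    g=s["position"]+R.apply([0,0,L]); d=g[:2]-[546.5,-168.5]; print(L,g.round(1),np.hypot(*d).round(1),np.degrees(np.arctan2(d[1],d[0])).round(1))
print(s["contact_force"].round(1),s["torque"].round(2))
```

```text
0 [ 570.9 -126.2  264.2] 48.8 60.0
155 [ 569.5 -125.5  109.2] 48.7 61.9
[-11.    5.4  13. ] [ 1.04  1.93 -0.02]
```

>>> arm_command:
  deltas:
    - {"x": 0, "y": 0, "z": 0, "rx": 0, "ry": 0, "rz": 0}
    - {"x": 0, "y": 0, "z": 0, "rx": 0, "ry": 0, "rz": 0}
    - {"x": 0, "y": 0, "z": 0, "rx": 0, "ry": 0, "rz": 0}
    - {"x": 0, "y": 0, "z": 0, "rx": 0, "ry": 0, "rz": 0}
    - {"x": 0, "y": 0, "z": -2, "rx": 0, "ry": 0, "rz": 0}
    - {"x": 0, "y": 0, "z": -3, "rx": 0, "ry": 0, "rz": 0}
    - {"x": 0, "y": 0, "z": 0, "rx": 0, "ry": 0, "rz": 0}
  fingers: -1

```text
clock: 9.57
position: [575.0, -129.6, 320.2]
eef_rot: [-2.637, 1.705, -0.014]
contact_force: [1.2, -0.7, 0.3]
finger_gap: 85.4
```

Run:
```python
from h import *
s=readout.sense(); R0=Ro.from_rotvec(s["eef_rot"])
t=np.radians(23.7); R=toolrot(np.radians(-65.8))*Ro.from_rotvec([-t,0,0])
for az in (24.2,):
    a=np.radians(az); cam=np.array([546.5,-168.5,75])+230*np.array([np.cos(np.radians(50))*np.cos(a),np.cos(np.radians(50))*np.sin(a),np.sin(np.radians(50))])
    p=cam-R.apply([0,-70,31]); print(p, delta(p,0,rot=R), "rest in world-down frame:",toolrot(np.radians(-65.8)).inv().apply(p-s["position"])/10)
print(s["position"],s["finger_gap"],s["contact_force"])
```

```text
[ 634.25065239 -129.06329313  307.71210668] (array([ 2.37, -5.42,  1.3 ]), array([-24.04,  -0.37,  -0.06])) rest in world-down frame: [ 2.381773   -5.42365987  1.2503629 ]
[ 575.01692357 -129.57149353  320.21573563] 85.35241705829256 [ 1.15169775 -0.74787481  0.27258236]
```

>>> arm_command:
  deltas:
    - {"x": 1.2, "y": -2.7, "z": 0.6, "rx": 0, "ry": 0, "rz": 0}
    - {"x": 1.2, "y": -2.7, "z": 0.6, "rx": 0, "ry": 0, "rz": 0}
    - {"x": 0, "y": 0, "z": 0, "rx": -6, "ry": 0, "rz": 0}
    - {"x": 0, "y": 0, "z": 0, "rx": -6, "ry": 0, "rz": 0}
    - {"x": 0, "y": 0, "z": 0, "rx": -6, "ry": 0, "rz": 0}
    - {"x": 0, "y": 0, "z": 0, "rx": -6, "ry": 0, "rz": 0}
    - {"x": 0, "y": 0, "z": 0, "rx": 0, "ry": 0, "rz": 0}
    - {"x": 0, "y": 0, "z": 0, "rx": 0, "ry": 0, "rz": 0}

```text
clock: 10.23
position: [632.7, -128.3, 301.7]
eef_rot: [2.33, -1.506, -0.32]
contact_force: [0.3, -1.0, -0.9]
finger_gap: 84.9
```

Run:
```python
from h import *
import pickle
c=read_camera("wrist"); s=readout.sense(); pickle.dump((c,s),open("w2.pkl","wb"))
p=proj(c,[[546.5,-168.5,75]])[0]; print(s["position"],s["clock"],p)
x,y=p.round().astype(int); save("v5",cv2.resize(c["frame"][max(y-100,0):y+100,max(x-130,0):x+130],(780,600),interpolation=3)); print(max(y-100,0),max(x-130,0))
```

```text
[ 632.48590204 -128.48291903  302.12443317] 10.2833 [320.20841033 242.59239876]
143 190
```

View pics/v5.png

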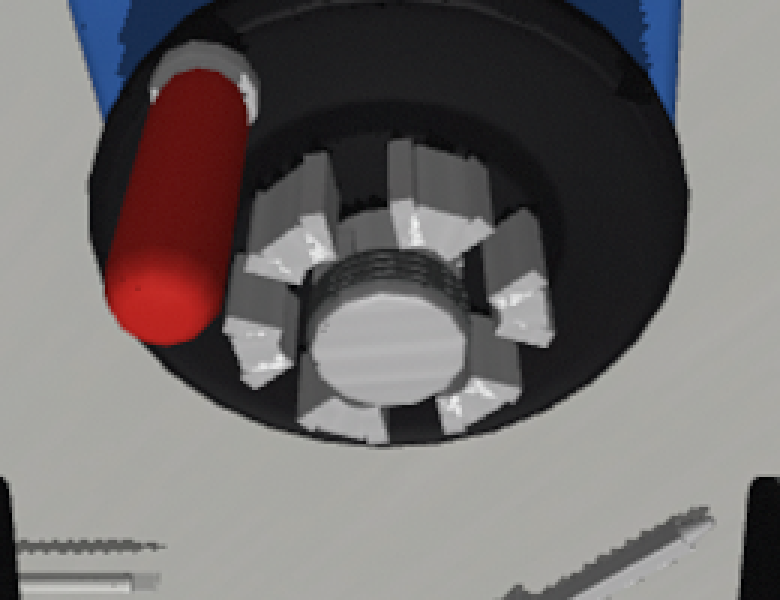

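Run:
```python
from h import *
import pickle
c,s=pickle.load(open("w2.pkl","rb")); ax=np.array([546.5,-168.5])
im=c["frame"][180:290,255:385]; im=np.clip(im.astype(float)*1.8,0,255).astype(np.uint8)
k=6; im=cv2.resize(im,None,fx=k,fy=k,interpolation=cv2.INTER_CUBIC)
# overlay predicted outlines of hole ends at azimuth 30.3 and slot floor
for a,col in((30.3,(255,0,0)),(-59.6,(0,255,0))):
    a=np.radians(a); u=np.array([np.cos(a),np.sin(a)]); v=np.array([-u[1],u[0]])
    q=[np.r_[ax+u*12.9+v*w,z] for w,z in((-5.5,66.5),(5.5,66.5),(5.5,77),(-5.5,77))]
    p=(proj(c,q)-[255,180])*k; cv2.polylines(im,[p.round().astype(int)],True,col,1)
th=np.radians(np.arange(0,360,5)); p=(proj(c,np.c_[ax[0]+14*np.cos(th),ax[1]+14*np.sin(th),0*th+90])-[255,180])*k; cv2.polylines(im,[p.round().astype(int)],True,(0,255,255),1)
save("v6",im[::-1,::-1]);
```

```text
(no output)
```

View pics/v6.png

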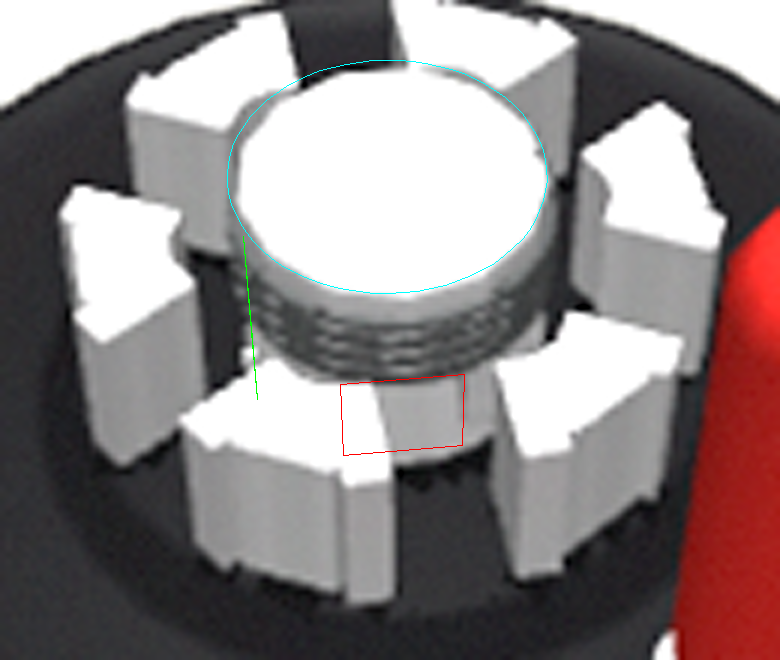

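>>> arm_command:
  deltas:
    - {"x": 0, "y": 0, "z": -3, "rx": 0, "ry": 0, "rz": 0}
    - {"x": 0, "y": 0, "z": 0, "rx": 6, "ry": 0, "rz": 0}
    - {"x": 0, "y": 0, "z": 0, "rx": 6, "ry": 0, "rz": 0}
    - {"x": 0, "y": 0, "z": 0, "rx": 6, "ry": 0, "rz": 0}
    - {"x": 0, "y": 0, "z": 0, "rx": 6, "ry": 0, "rz": 0}
    - {"x": 0, "y": 0, "z": 0, "rx": 0, "ry": 0, "rz": 7}
    - {"x": 0, "y": 0, "z": 0, "rx": 0, "ry": 0, "rz": 7}
    - {"x": 0, "y": 0, "z": 0, "rx": 0, "ry": 0, "rz": 7}
    - {"x": 0, "y": 0, "z": 0, "rx": 0, "ry": 0, "rz": 7}
    - {"x": 0, "y": 0, "z": 0, "rx": 0, "ry": 0, "rz": 7}
    - {"x": 0, "y": 0, "z": 0, "rx": 0, "ry": 0, "rz": 7}
    - {"x": 0, "y": 0, "z": 0, "rx": 0, "ry": 0, "rz": 7}

```text
clock: 11.28
position: [643.2, -123.9, 330.5]
eef_rot: [-1.682, 2.65, -0.002]
contact_force: [-1.0, -0.2, -0.3]
finger_gap: 85.1
```

>>> arm_command:
  deltas:
    - {"x": 0, "y": 0, "z": 0, "rx": 0, "ry": 0, "rz": 7}
    - {"x": 0, "y": 0, "z": 0, "rx": 0, "ry": 0, "rz": 7}
    - {"x": 0, "y": 0, "z": 0, "rx": 0, "ry": 0, "rz": 7}
    - {"x": 0, "y": 0, "z": 0, "rx": 0, "ry": 0, "rz": 7}
    - {"x": 0, "y": 0, "z": 0, "rx": 0, "ry": 0, "rz": 7}
    - {"x": 2.67, "y": -2.14, "z": 0, "rx": 0, "ry": 0, "rz": 0}
    - {"x": 2.67, "y": -2.14, "z": 0, "rx": 0, "ry": 0, "rz": 0}
    - {"x": 2.67, "y": -2.14, "z": 0, "rx": 0, "ry": 0, "rz": 0}
    - {"x": 2.67, "y": -2.14, "z": 0, "rx": 0, "ry": 0, "rz": 0}
    - {"x": 0, "y": 0, "z": 1.3, "rx": -6, "ry": 0, "rz": 0}
    - {"x": 0, "y": 0, "z": 0.7, "rx": -6, "ry": 0, "rz": 0}
    - {"x": 0, "y": 0, "z": 0.7, "rx": -6, "ry": 0, "rz": 0}

```text
clock: 12.28
position: [592.5, -250.4, 303.6]
eef_rot: [0.786, -2.922, -0.469]
contact_force: [1.0, -0.2, -0.2]
finger_gap: 85.4
```

>>> arm_command:
  deltas:
    - {"x": 0, "y": 0, "z": 0, "rx": -6, "ry": 0, "rz": 0}
    - {"x": 0, "y": 0, "z": 0, "rx": 0, "ry": 0, "rz": 0}
    - {"x": 0, "y": 0, "z": 0, "rx": 0, "ry": 0, "rz": 0}

```text
clock: 12.53
position: [593.1, -250.0, 303.2]
eef_rot: [0.774, -2.872, -0.606]
contact_force: [0.6, 0.4, 0.5]
finger_gap: 85.3
```

Run:
```python
from h import *
import pickle
c2,_=pickle.load(open("w2.pkl","rb")); ax=np.array([546.5,-168.5])
f=lambda u,v:(255+(779-u)/6,180+(659-v)/6)
for pts in [((393,480),(527,458))]:
    for a in pts:
        d=onz(c2,f(*a),84.5)-ax; print(np.hypot(*d).round(1),np.degrees(np.arctan2(d[1],d[0])).round(1))
print("studtop",onz(c2,f(390,183),90))
c=read_camera("wrist"); s=readout.sense(); pickle.dump((c,s),open("w3.pkl","wb"))
x,y=proj(c,[[*ax,75]])[0].round().astype(int); print(s["position"],s["clock"],x,y)
x0,y0=x-65,y-55;k=6
im=np.clip(c["frame"][y0:y0+110,x0:x0+130].astype(float)*1.8,0,255).astype(np.uint8)
im=cv2.resize(im,None,fx=k,fy=k,interpolation=cv2.INTER_CUBIC)
a=np.radians(-59.6); u=np.array([np.cos(a),np.sin(a)]); v=np.array([-u[1],u[0]])
q=[np.r_[ax+u*12.9+v*w,z] for w,z in((-5.5,66.5),(5.5,66.5),(5.5,77),(-5.5,77))]
cv2.polylines(im,[((proj(c,q)-[x0,y0])*k).round().astype(int)],True,(255,0,0),1)
save("v7",im[::-1,::-1]); print(x0,y0)
```

```text
29.4 25.5
29.5 47.4
studtop [ 547.63486685 -167.66188464]
[ 593.21577897 -249.66593975  303.67568828] 12.5833 317 238
252 183
```

View pics/v7.png

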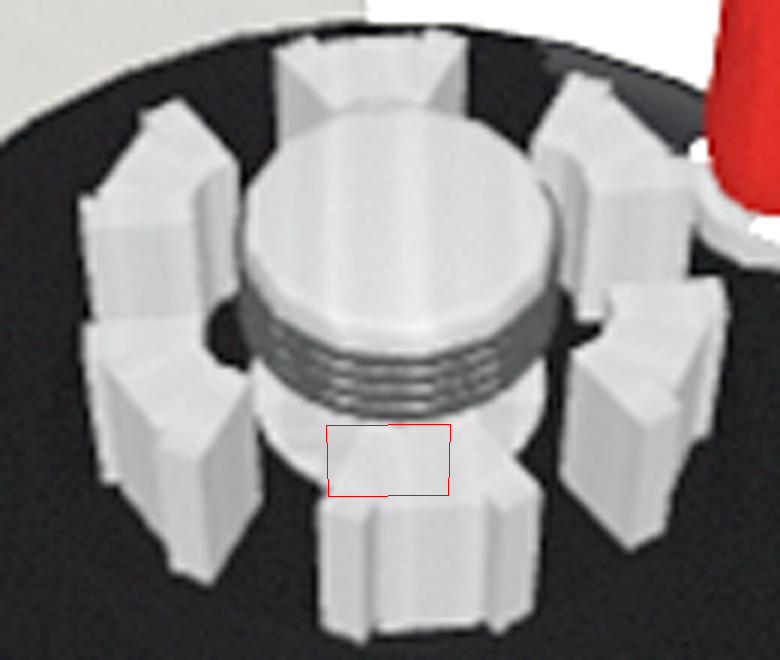

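Run:
```python
from h import *
import pickle
c,_=pickle.load(open("w3.pkl","rb")); ax=np.array([546.5,-168.5]); x0,y0=252,183
f=lambda u,v:(x0+(779-u)/6,y0+(659-v)/6)
for a in [(320,505),(540,492),(85,325),(185,455),(640,410),(722,290)]:
    d=onz(c,f(*a),84.5)-ax; print(a,np.hypot(*d).round(1),np.degrees(np.arctan2(d[1],d[0])).round(1))
print("stud",onz(c,f(403,230),90))
h=cv2.cvtColor(c["frame"],cv2.COLOR_RGB2HSV); m=((h[...,0]<8)|(h[...,0]>172))&(h[...,1]>140)&(h[...,2]>60)
n,l,st,ce=cv2.connectedComponentsWithStats(m.astype(np.uint8)); i=1+st[1:,4].argmax(); print(st[i],ce[i])
for th in (58,60,62,64,66,68):
    g=ax+48*np.array([np.cos(np.radians(th)),np.sin(np.radians(th))])
    print(th,proj(c,[[*g,93],[*g,120.5],[*g,66]]).round(1).tolist(),g)
mm=l==i
for y in range(st[i][1],st[i][1]+st[i][3],10): xs=np.where(mm[y])[0]; print(y,xs.min(),xs.max())
s=readout.sense(); g=ax+48*np.array([np.cos(np.radians(63)),np.sin(np.radians(63))]);
R=toolrot(np.radians(-150)); print(delta([*g,300],np.radians(-150)), R.inv().apply(np.r_[g,300]-s["position"])/10)
```

```text
(320, 505) 27.6 -71.4
(540, 492) 28.7 -33.8
(85, 325) 27.4 -133.6
(185, 455) 27.6 -97.5
(640, 410) 27.4 -8.6
(722, 290) 29.8 22.9
stud [ 548.4815638  -169.14357642]
[ 225  257   40   88 2419] [245.01529558 301.67424556]
58 [[240.8, 290.3], [233.0, 330.9], [247.1, 257.2]] [ 571.93612468 -127.79369138]
60 [[242.5, 292.1], [235.0, 332.7], [248.7, 259.0]] [ 570.5        -126.93078062]
62 [[244.4, 293.8], [237.0, 334.5], [250.4, 260.7]] [ 569.03463501 -126.11851554]
64 [[246.3, 295.5], [239.2, 336.2], [252.1, 262.4]] [ 567.54181505 -125.35788578]
66 [[248.3, 297.2], [241.4, 337.8], [253.9, 264.0]] [ 566.02335887 -124.64981803]
68 [[250.3, 298.8], [243.6, 339.4], [255.7, 265.6]] [ 564.48111648 -123.99517498]
257 247 254
267 239 263
277 236 263
287 234 261
297 232 260
307 229 259
317 227 257
327 225 256
337 227 253
(array([-4.07, 10.8 ,  5.16]), array([23.77,  0.03,  0.19])) [-4.03821058 11.97923289  0.36756883]
```

>>> arm_command:
  deltas:
    - {"x": 0, "y": 0, "z": -2, "rx": 0, "ry": 0, "rz": 0}
    - {"x": 0, "y": 0, "z": 0, "rx": 6, "ry": 0, "rz": 0}
    - {"x": 0, "y": 0, "z": 0, "rx": 6, "ry": 0, "rz": 0}
    - {"x": 0, "y": 0, "z": 0, "rx": 6, "ry": 0, "rz": 0}
    - {"x": 0, "y": 0, "z": 0, "rx": 6, "ry": 0, "rz": 0}
    - {"x": -0.99, "y": 3.23, "z": 0, "rx": 0, "ry": 0, "rz": 0}
    - {"x": -0.99, "y": 3.23, "z": 0, "rx": 0, "ry": 0, "rz": 0}
    - {"x": -0.99, "y": 3.23, "z": 0, "rx": 0, "ry": 0, "rz": 0}
    - {"x": -0.99, "y": 3.23, "z": 0, "rx": 0, "ry": 0, "rz": 0}
    - {"x": 0, "y": 0, "z": 0, "rx": 0, "ry": 0, "rz": 0}
    - {"x": 0, "y": 0, "z": 0, "rx": 0, "ry": 0, "rz": 0}
    - {"x": 0, "y": 0, "z": 0, "rx": 0, "ry": 0, "rz": 0}

```text
clock: 13.58
position: [566.7, -124.8, 322.6]
eef_rot: [-0.82, 3.03, -0.004]
contact_force: [-0.0, -0.6, -0.3]
finger_gap: 85.5
```

```bash
python3 - <<'E'
from h import *
print(delta([566.8,-125,264],np.radians(-150)))
E
python3 - <<'E'
from rows import rows
print(rows(65,5,5,yaw=-150))
E
```

```text
(array([ 0.01, -0.  ,  5.86]), array([-0.18,  0.09,  0.27]))
[{"x": 0.25, "y": 0.33, "z": -0.006, "rx": 0, "ry": 0, "rz": 0}, {"x": 0.28, "y": 0.31, "z": -0.006, "rx": 0, "ry": 0, "rz": 0}, {"x": 0.31, "y": 0.28, "z": -0.006, "rx": 0, "ry": 0, "rz": 0}, {"x": 0.33, "y": 0.25, "z": -0.006, "rx": 0, "ry": 0, "rz": 0}, {"x": 0.35, "y": 0.22, "z": -0.006, "rx": 0, "ry": 0, "rz": 0}]
```

>>> arm_command:
  deltas:
    - {"x": 0, "y": 0, "z": 3, "rx": 0, "ry": 0, "rz": 0}
    - {"x": 0, "y": 0, "z": 2, "rx": 0, "ry": 0, "rz": 0}
    - {"x": 0, "y": 0, "z": 0.7, "rx": 0, "ry": 0, "rz": 0}
    - {"x": 0, "y": 0, "z": 0, "rx": 0, "ry": 0, "rz": 0}

```text
clock: 13.92
position: [565.8, -125.5, 262.6]
eef_rot: [0.816, -3.031, -0.003]
contact_force: [0.5, -0.5, 0.1]
finger_gap: 85.9
```

>>> arm_command:
  deltas:
    - {"x": 0, "y": 0, "z": 0, "rx": 0, "ry": 0, "rz": 0}
    - {"x": 0, "y": 0, "z": 0, "rx": 0, "ry": 0, "rz": 0}
    - {"x": 0, "y": 0, "z": 0, "rx": 0, "ry": 0, "rz": 0}
    - {"x": 0, "y": 0, "z": 0, "rx": 0, "ry": 0, "rz": 0}
    - {"x": 0, "y": 0, "z": 0, "rx": 0, "ry": 0, "rz": 0}
    - {"x": 0, "y": 0, "z": 0, "rx": 0, "ry": 0, "rz": 0}
    - {"x": 0, "y": 0, "z": 0, "rx": 0, "ry": 0, "rz": 0}
    - {"x": 0, "y": 0, "z": 0, "rx": 0, "ry": 0, "rz": 0}
  fingers: 1

```text
clock: 14.58
position: [566.7, -124.9, 265.3]
eef_rot: [-0.819, 3.032, -0.001]
contact_force: [-0.3, 0.4, 3.9]
finger_gap: 14.8
```

>>> arm_command:
  deltas:
    - {"x": 0.25, "y": 0.33, "z": -0.006, "rx": 0, "ry": 0, "rz": 0}
    - {"x": 0.28, "y": 0.31, "z": -0.006, "rx": 0, "ry": 0, "rz": 0}
    - {"x": 0.31, "y": 0.28, "z": -0.006, "rx": 0, "ry": 0, "rz": 0}
    - {"x": 0.33, "y": 0.25, "z": -0.006, "rx": 0, "ry": 0, "rz": 0}
    - {"x": 0.35, "y": 0.22, "z": -0.006, "rx": 0, "ry": 0, "rz": 0}
    - {"x": 0, "y": 0, "z": 0, "rx": 0, "ry": 0, "rz": 0}
    - {"x": 0, "y": 0, "z": 0, "rx": 0, "ry": 0, "rz": 0}
    - {"x": 0, "y": 0, "z": 0, "rx": 0, "ry": 0, "rz": 0}

```text
clock: 15.25
position: [546.0, -120.4, 265.3]
eef_rot: [0.819, -3.032, -0.0]
contact_force: [-0.6, 0.2, 6.8]
finger_gap: 14.7
```

>>> arm_command:
  deltas:
    - {"x": 0, "y": 0, "z": 0, "rx": 0, "ry": 0, "rz": 0}
    - {"x": 0, "y": 0, "z": 0, "rx": 0, "ry": 0, "rz": 0}
    - {"x": 0, "y": 0, "z": 0, "rx": 0, "ry": 0, "rz": 0}
    - {"x": 0, "y": 0, "z": 0, "rx": 0, "ry": 0, "rz": 0}
    - {"x": 0, "y": 0, "z": 0, "rx": 0, "ry": 0, "rz": 0}
    - {"x": 0, "y": 0, "z": -3, "rx": 0, "ry": 0, "rz": 0}
    - {"x": 0, "y": 0, "z": -3, "rx": 0, "ry": 0, "rz": 0}
  fingers: -1

```text
clock: 15.83
position: [545.3, -120.0, 323.1]
eef_rot: [0.818, -3.028, -0.006]
contact_force: [1.4, -0.8, 1.0]
finger_gap: 85.4
```

>>> arm_command:
  deltas:
    - {"x": 0.58, "y": -3.4, "z": 0.5, "rx": 0, "ry": 0, "rz": 0}
    - {"x": 0.58, "y": -3.4, "z": 0.5, "rx": 0, "ry": 0, "rz": 0}
    - {"x": 0.58, "y": -3.4, "z": 0.5, "rx": 0, "ry": 0, "rz": 0}
    - {"x": 0.58, "y": -3.4, "z": 0.5, "rx": 0, "ry": 0, "rz": 0}
    - {"x": 0, "y": 0, "z": 0, "rx": -6, "ry": 0, "rz": 0}
    - {"x": 0, "y": 0, "z": 0, "rx": -6, "ry": 0, "rz": 0}
    - {"x": 0, "y": 0, "z": 0, "rx": -6, "ry": 0, "rz": 0}
    - {"x": 0, "y": 0, "z": 0, "rx": -6, "ry": 0, "rz": 0}
    - {"x": 0, "y": 0, "z": 0, "rx": 0, "ry": 0, "rz": 0}
    - {"x": 0, "y": 0, "z": 0, "rx": 0, "ry": 0, "rz": 0}

```text
clock: 16.67
position: [594.8, -250.0, 304.1]
eef_rot: [0.774, -2.869, -0.607]
contact_force: [0.1, -0.4, -1.2]
finger_gap: 85.1
```

Run:
```python
from h import *
import pickle
ax=np.array([546.5,-168.5])
c=read_camera("wrist"); s=readout.sense(); pickle.dump((c,s),open("w4.pkl","wb"))
x,y=proj(c,[[*ax,75]])[0].round().astype(int); print(s["position"],s["clock"],x,y)
x0,y0=x-65,y-55;k=6
im=np.clip(c["frame"][y0:y0+110,x0:x0+130].astype(float)*1.8,0,255).astype(np.uint8)
im=cv2.resize(im,None,fx=k,fy=k,interpolation=cv2.INTER_CUBIC)
save("v8",im[::-1,::-1]); print(x0,y0)
```

```text
[ 594.80535579 -249.66223554  304.45007068] 16.7167 319 238
254 183
```

View pics/v8.png

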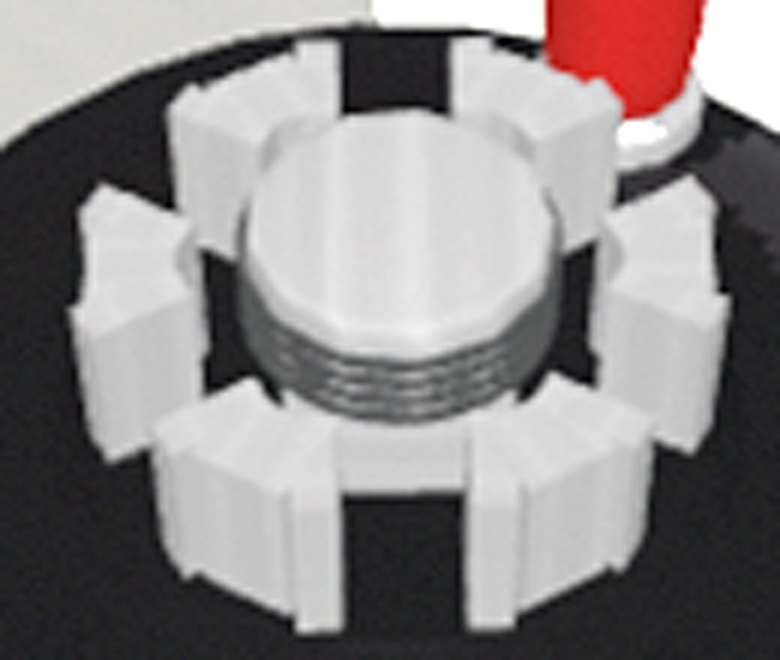

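Run:
```python
from h import *
import pickle
ax=np.array([546.5,-168.5]); out=[]
for f,az in(("w2.pkl",30.3),("w4.pkl",-59.6)):
    c,_=pickle.load(open(f,"rb")); a=np.radians(az); u=np.array([np.cos(a),np.sin(a)])
    x,y=proj(c,[np.r_[ax+u*13,70]])[0].round().astype(int)
    g=c["frame"][y-16:y+16,x-20:x+20][::-1,::-1].astype(float); print(f); print(g[8:26,8:32].mean(2).astype(int))
    g=np.clip((g-20)*255/(150-20),0,255).astype(np.uint8); out.append(cv2.resize(g,(400,320),interpolation=cv2.INTER_NEAREST))
save("v9",np.hstack(out))
```

```text
w2.pkl
[[ 80  74  69  65  62  73  69  30  32  31  32  32  32  38  43  50  57  63
   78  87  87  73  77  90]
 [141 145 145 158 159 162 139  91  82  83  83  83  81  83  85  86  89  91
   96  98  97  81  75  89]
 [216 226 211 194 178 179 161 116  96  96  97  96  96  96  95  95  97  98
   98  97  97  81  74  90]
 [229 232 214 182 183 186 166 127  91  95  95  94  94  94  94  94  96  96
   96  97  97  83  78  90]
 [218 223 207 171 178 179 173 142  92  95  95  93  94  94  93  94  95  96
   97  96  97  87  83  91]
 [230 227 205 181 173 172 174 148 100  95  95  94  93  94  93  94  95  96
   96  96  97  88  83  89]
 [208 218 218 194 171 171 173 155 113  93  95  95  94  94  94  93  94  96
   97  96  97  87  81  88]
 [197 223 219 187 170 170 172 163 126  92  94  94  94  93  94  93  94  96
   96  97  96  92  89  88]
 [211 237 219 174 169 170 172 173 141  91  95  93  94  94  94  93  95  96
   97  96  96  96  93  92]
 [216 242 224 178 171 171 173 176 150 100  93  95  93  94  93  93  94  95
   96  97  96  96  95  94]
 [193 226 220 182 171 173 174 176 158 114  93  94  93  94  94  94  94  95
   97  97
[... 1851 characters left out ...]
21 117  90  48  54  54  54  53  53  53  54  54  54  53  54  46  39
   37  38  38  38  39  37]
 [119 120 118  86  19  13  15  16  13  15  13  14  16  14  15  14  14  15
   16  17  17  14  13  13]
 [119 119 116  84  23  17  18  17  17  18  18  18  16  19  19  19  19  18
   19  19  19  16  16  13]
 [114 115 113  87  34  17  18  19  19  19  18  19  19  18  19  18  17  18
   18  19  19  21  17  14]
 [112 113 114  91  35  15  18  20  19  17  17  19  19  20  20  20  20  19
   20  19  18  20  18  22]
 [113 113 114  93  36  15  18  19  19  19  17  19  18  20  17  18  18  19
   18  20  20  19  17  25]
 [112 113 115  94  36  18  18  20  20  20  18  17  18  18  18  20  19  18
   19  21  21  19  17  24]]
```

View pics/v9.png

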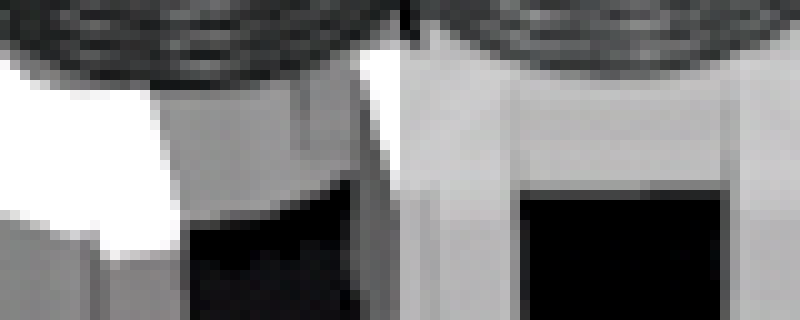

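Run:
```python
from h import *
import pickle
ax=np.array([546.5,-168.5]); ims=[]
th=np.radians(np.arange(0,361,4))
for f in("w3.pkl","w4.pkl"):
    c,_=pickle.load(open(f,"rb"))
    # local recentering by stud top: axis bias
    x,y=proj(c,[[*ax,75]])[0].round().astype(int); x0,y0=x-34,y-14;k=12
    g=c["frame"][y0:y0+50-24+4,x0:x0+66].astype(float); g=np.clip((g-5)*255/140,0,255).astype(np.uint8)
    ims.append(cv2.resize(g,(792,300),interpolation=cv2.INTER_CUBIC)[::-1,::-1])
save("v10",np.vstack(ims))
```

```text
(no output)
```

View pics/v10.png

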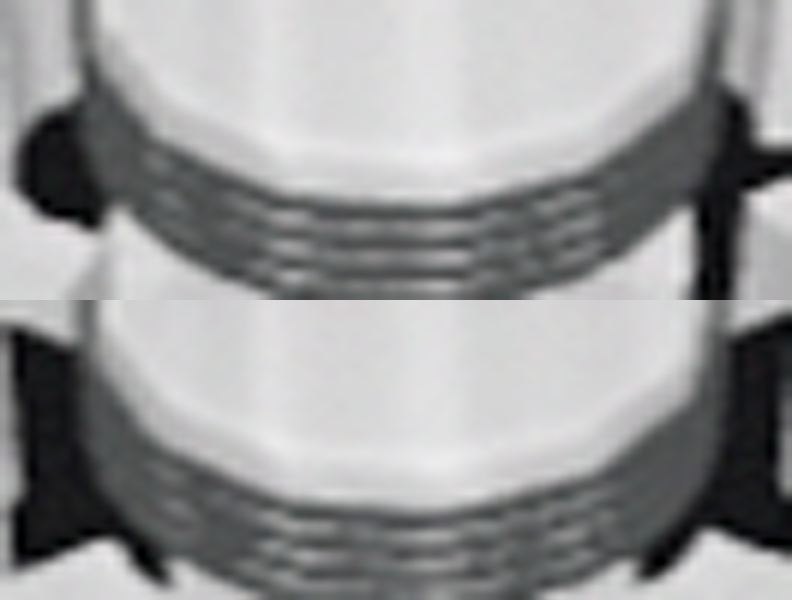

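>>> arm_command:
  deltas:
    - {"x": 0, "y": 0, "z": -2, "rx": 0, "ry": 0, "rz": 0}
    - {"x": 0, "y": 0, "z": 0, "rx": 6, "ry": 0, "rz": 0}
    - {"x": 0, "y": 0, "z": 0, "rx": 6, "ry": 0, "rz": 0}
    - {"x": 0, "y": 0, "z": 0, "rx": 6, "ry": 0, "rz": 0}
    - {"x": 0, "y": 0, "z": 0, "rx": 6, "ry": 0, "rz": 0}
    - {"x": -0.57, "y": 3.6, "z": 0, "rx": 0, "ry": 0, "rz": 0}
    - {"x": -0.57, "y": 3.6, "z": 0, "rx": 0, "ry": 0, "rz": 0}
    - {"x": -0.57, "y": 3.6, "z": 0, "rx": 0, "ry": 0, "rz": 0}
    - {"x": -0.57, "y": 3.6, "z": 0, "rx": 0, "ry": 0, "rz": 0}
    - {"x": 0, "y": 0, "z": 0, "rx": 0, "ry": 0, "rz": 0}
    - {"x": 0, "y": 0, "z": 0, "rx": 0, "ry": 0, "rz": 0}
    - {"x": 0, "y": 0, "z": 0, "rx": 0, "ry": 0, "rz": 0}

```text
clock: 17.72
position: [546.3, -120.7, 323.9]
eef_rot: [-0.82, 3.031, -0.004]
contact_force: [0.2, 1.1, -0.5]
finger_gap: 85.3
```

Run:
```python
from h import *
print(delta([546.2,-120.4,264],np.radians(-150)))
from rows import rows
print(rows(90.3,5,6,yaw=-150))
```

```text
(array([-0.01,  0.05,  5.99]), array([-0.16,  0.05,  0.28]))
[{"x": 0.37, "y": 0.19, "z": -0.006, "rx": 0, "ry": 0, "rz": 0}, {"x": 0.39, "y": 0.16, "z": -0.006, "rx": 0, "ry": 0, "rz": 0}, {"x": 0.4, "y": 0.12, "z": -0.006, "rx": 0, "ry": 0, "rz": 0}, {"x": 0.41, "y": 0.09, "z": -0.006, "rx": 0, "ry": 0, "rz": 0}, {"x": 0.42, "y": 0.05, "z": -0.006, "rx": 0, "ry": 0, "rz": 0}, {"x": 0.42, "y": 0.02, "z": -0.006, "rx": 0, "ry": 0, "rz": 0}]
```

>>> arm_command:
  deltas:
    - {"x": 0, "y": 0, "z": 3, "rx": 0, "ry": 0, "rz": 0}
    - {"x": 0, "y": 0, "z": 2, "rx": 0, "ry": 0, "rz": 0}
    - {"x": 0, "y": 0, "z": 0.9, "rx": 0, "ry": 0, "rz": 0}
    - {"x": 0, "y": 0, "z": 0, "rx": 0, "ry": 0, "rz": 0}

```text
clock: 18.05
position: [545.4, -121.4, 261.8]
eef_rot: [0.816, -3.03, -0.004]
contact_force: [-0.1, 0.4, -0.1]
finger_gap: 85.5
```

>>> arm_command:
  deltas:
    - {"x": 0, "y": 0, "z": 0, "rx": 0, "ry": 0, "rz": 0}
    - {"x": 0, "y": 0, "z": 0, "rx": 0, "ry": 0, "rz": 0}
    - {"x": 0, "y": 0, "z": 0, "rx": 0, "ry": 0, "rz": 0}
    - {"x": 0, "y": 0, "z": 0, "rx": 0, "ry": 0, "rz": 0}
    - {"x": 0, "y": 0, "z": 0, "rx": 0, "ry": 0, "rz": 0}
    - {"x": 0, "y": 0, "z": 0, "rx": 0, "ry": 0, "rz": 0}
    - {"x": 0, "y": 0, "z": 0, "rx": 0, "ry": 0, "rz": 0}
    - {"x": 0, "y": 0, "z": 0, "rx": 0, "ry": 0, "rz": 0}
  fingers: 1

```text
clock: 18.72
position: [546.3, -120.9, 264.9]
eef_rot: [-0.819, 3.032, -0.001]
contact_force: [-1.8, -0.1, 3.4]
finger_gap: 15.0
```

>>> arm_command:
  deltas:
    - {"x": 0.37, "y": 0.19, "z": -0.006, "rx": 0, "ry": 0, "rz": 0}
    - {"x": 0.39, "y": 0.16, "z": -0.006, "rx": 0, "ry": 0, "rz": 0}
    - {"x": 0.4, "y": 0.12, "z": -0.006, "rx": 0, "ry": 0, "rz": 0}
    - {"x": 0.41, "y": 0.09, "z": -0.006, "rx": 0, "ry": 0, "rz": 0}
    - {"x": 0.42, "y": 0.05, "z": -0.006, "rx": 0, "ry": 0, "rz": 0}
    - {"x": 0.42, "y": 0.02, "z": -0.006, "rx": 0, "ry": 0, "rz": 0}
    - {"x": 0, "y": 0, "z": 0, "rx": 0, "ry": 0, "rz": 0}
    - {"x": 0, "y": 0, "z": 0, "rx": 0, "ry": 0, "rz": 0}
    - {"x": 0, "y": 0, "z": 0, "rx": 0, "ry": 0, "rz": 0}

```text
clock: 19.47
position: [521.7, -127.9, 265.0]
eef_rot: [0.819, -3.033, 0.001]
contact_force: [-0.7, -0.3, 6.2]
finger_gap: 15.2
```

>>> arm_command:
  deltas:
    - {"x": 0, "y": 0, "z": 0, "rx": 0, "ry": 0, "rz": 0}
    - {"x": 0, "y": 0, "z": 0, "rx": 0, "ry": 0, "rz": 0}
    - {"x": 0, "y": 0, "z": 0, "rx": 0, "ry": 0, "rz": 0}
    - {"x": 0, "y": 0, "z": 0, "rx": 0, "ry": 0, "rz": 0}
    - {"x": 0, "y": 0, "z": 0, "rx": 0, "ry": 0, "rz": 0}
    - {"x": 0, "y": 0, "z": -3, "rx": 0, "ry": 0, "rz": 0}
    - {"x": 0, "y": 0, "z": -3, "rx": 0, "ry": 0, "rz": 0}
  fingers: -1

```text
clock: 20.05
position: [521.1, -127.0, 322.9]
eef_rot: [0.818, -3.028, -0.006]
contact_force: [0.1, 0.5, 0.0]
finger_gap: 85.4
```

>>> arm_command:
  deltas:
    - {"x": 3.38, "y": -1.31, "z": -1.42, "rx": 0, "ry": 0, "rz": 0}
    - {"x": 3.38, "y": -1.31, "z": -1.42, "rx": 0, "ry": 0, "rz": 0}
    - {"x": 3.38, "y": -1.31, "z": -1.42, "rx": 0, "ry": 0, "rz": 0}
    - {"x": 3.38, "y": -1.31, "z": -1.42, "rx": 0, "ry": 0, "rz": 0}
    - {"x": 0, "y": 0, "z": 0, "rx": 0, "ry": 0, "rz": -6.7}
    - {"x": 0, "y": 0, "z": 0, "rx": 0, "ry": 0, "rz": -6.7}
    - {"x": 0, "y": 0, "z": 0, "rx": 0, "ry": 0, "rz": -6.7}
    - {"x": 0, "y": 0, "z": 0, "rx": 0, "ry": 0, "rz": -6.7}
    - {"x": 0, "y": 0, "z": 0, "rx": 0, "ry": 0, "rz": -6.7}
    - {"x": 0, "y": 0, "z": 0, "rx": 0, "ry": 0, "rz": -6.7}
    - {"x": 0, "y": 0, "z": 0, "rx": 0, "ry": 0, "rz": 0}
    - {"x": 0, "y": 0, "z": 0, "rx": 0, "ry": 0, "rz": 0}

```text
clock: 21.05
position: [431.6, -240.7, 381.2]
eef_rot: [1.807, -2.57, -0.001]
contact_force: [-0.1, 0.7, 0.6]
finger_gap: 85.6
```

Run:
```python
from h import *
import pickle
ax=np.array([546.5,-168.5])
c=read_camera("wrist"); s=readout.sense(); pickle.dump((c,s),open("w5.pkl","wb"))
print(s["position"],s["eef_rot"],s["clock"],proj(c,[[*ax,75],[447,-320,4],[375,-292,54]]).round())
h=cv2.cvtColor(c["frame"],cv2.COLOR_RGB2HSV); m=(h[...,0]>20)&(h[...,0]<35)&(h[...,1]>130)&(h[...,2]>60)
d=spotter.outline_of(c,"lock_pin")
x,y=proj(c,[[405,-303,10]])[0].round().astype(int)
a=cv2.resize(c["frame"][max(y-50,0):y+50,x-65:x+65],(520,400),interpolation=3)
X,Y=proj(c,[[*ax,80]])[0].round().astype(int); Y0=max(Y-50,0); print("pin crop",x-65,max(y-50,0),"hub crop",X-45,Y0)
b=cv2.resize(np.clip(c["frame"][Y0:Y0+90,X-45:X+45]*1.5,0,255).astype(np.uint8),(270*1,270),interpolation=3)
im=np.zeros((600,800,3),np.uint8); im[:a.shape[0],:520]=a; im[:270,525:795]=b; im[405:600,525:785]=cv2.resize(c["frame"],(260,195)); save("v11",im)
```

```text
[ 431.61168402 -240.73802945  381.21248197] [ 1.80735881e+00 -2.56954918e+00 -4.56655808e-04] 21.1 [[151.  97.]
 [400. 155.]
 [405. 262.]]
pin crop 331 159 hub crop 103 47
```

View pics/v11.png

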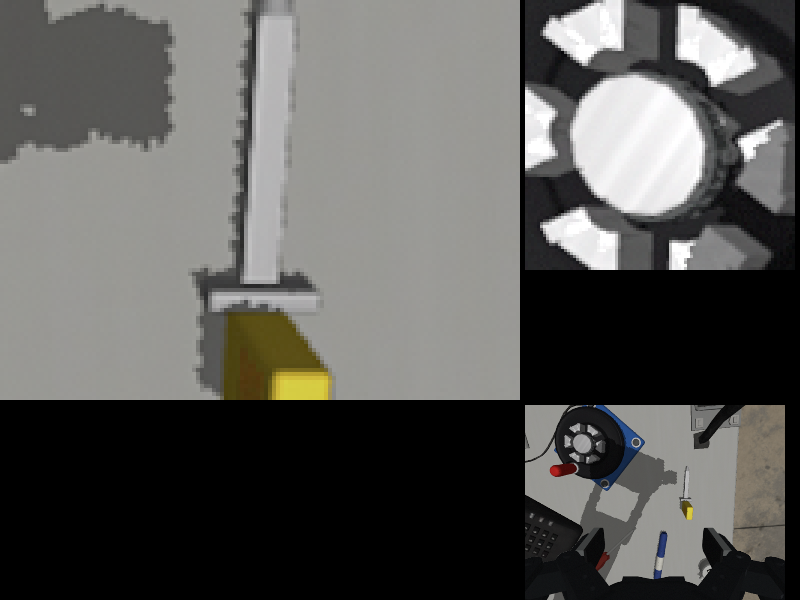

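Run:
```python
from h import *
import pickle
c,s=pickle.load(open("w5.pkl","rb"))
a=onz(c,(396.5,229.75),8); b=onz(c,(400,162.75),8); d=(b-a); L=np.hypot(*d); az=np.degrees(np.arctan2(d[1],d[0])); print("shank",a,b,L,az)
sh=onz(c,(331+264/4,159+292/4),14); print("shoulder top front",sh)
g=c["frame"].astype(int); m=(g[...,0]>190)&(g[...,1]>160)&(g[...,2]<110); m[:, :330]=0; m[:,470:]=0
ys,xs=np.where(m); print(len(ys),xs.min(),xs.max(),ys.min(),ys.max())
r_=cv2.minAreaRect(np.c_[xs,ys].astype(np.float32)); print(r_)
t=onz(c,r_[0],54); print("handle top ctr",t,[onz(c,p,54).round(1).tolist() for p in cv2.boxPoints(r_)])
u=d/L
print("from top view handle/ nose earlier (377,-295),(447,-321)")
for p in (t,): print("along from shank base", (p-a)@u, "lat",(p-a)@[-u[1],u[0]])
# crown tooth/slot alignment: seams
f=lambda X,Y:(103+(X-525)/3,47+Y/3)
print("stud top",onz(c,f(637,144),90).round(1))
```

```text
shank [ 386.74582489 -298.12405116] [ 441.17236634 -317.54506514] 57.78775128852182 -19.637916626306264
shoulder top front [ 386.62574909 -297.34308656]
371 398 412 253 281
((405.25128173828125, 266.98223876953125), (12.895715713500977, 28.855056762695312), 4.085616588592529)
handle top ctr [ 370.672461  -291.2198556] [[361.5, -282.4], [383.7, -290.8], [379.7, -299.8], [357.3, -291.7]]
from top view handle/ nose earlier (377,-295),(447,-321)
along from shank base -17.45878775302899 lat 1.1007602737354416
stud top [ 547.2 -168.3]
```

Run:
```python
from h import *
import pickle
for f,zt,ax in (("w5.pkl",84.9,(547.2,-168.3)),("w4.pkl",84.6,(548.5,-169.0)),("w3.pkl",84.3,(548.5,-169.1))):
    c,s=pickle.load(open(f,"rb")); g=cv2.cvtColor(c["frame"],cv2.COLOR_RGB2GRAY)
    th=np.arange(0,360,1.0); acc=[]
    for R in (21,23,25,26.5):
        q=proj(c,np.c_[ax[0]+R*np.cos(np.radians(th)),ax[1]+R*np.sin(np.radians(th)),0*th+zt]).astype(np.float32)
        acc.append(cv2.remap(g,q[:,0].reshape(-1,1),q[:,1].reshape(-1,1),cv2.INTER_LINEAR).ravel())
    v=np.mean(acc,0)
    for nm,w in (("raw",v),("bin",(v>np.percentile(v,50)).astype(float))):
        ph=np.angle((w*np.exp(1j*6*np.radians(th))).sum()); tooth=np.degrees(ph)/6; print(f,nm,"tooth az mod60",round(tooth%60,1),"slot",round((tooth+30)%60,1))
s=readout.sense(); print(delta([370.2,-291.5,340],np.radians(-110)),delta([370.2,-291.5,340],np.radians(-110)) )
```

```text
w5.pkl raw tooth az mod60 1.8 slot 31.8
w5.pkl bin tooth az mod60 1.5 slot 31.5
w4.pkl raw tooth az mod60 31.3 slot 1.3
w4.pkl bin tooth az mod60 31.1 slot 1.1
w3.pkl raw tooth az mod60 5.6 slot 35.6
w3.pkl bin tooth az mod60 5.7 slot 35.7
(array([6.85, 4.07, 4.13]), array([0.01, 0.01, 0.28])) (array([6.85, 4.07, 4.13]), array([0.01, 0.01, 0.28]))
```

>>> arm_command:
  deltas:
    - {"x": 2.28, "y": 1.36, "z": 1.4, "rx": 0, "ry": 0, "rz": 0.1}
    - {"x": 2.28, "y": 1.36, "z": 1.4, "rx": 0, "ry": 0, "rz": 0.1}
    - {"x": 2.29, "y": 1.35, "z": 1.4, "rx": 0, "ry": 0, "rz": 0.1}
    - {"x": 0, "y": 0, "z": 3.5, "rx": 0, "ry": 0, "rz": 0}
    - {"x": 0, "y": 0, "z": 3.5, "rx": 0, "ry": 0, "rz": 0}
    - {"x": 0, "y": 0, "z": 3.5, "rx": 0, "ry": 0, "rz": 0}
    - {"x": 0, "y": 0, "z": 2.5, "rx": 0, "ry": 0, "rz": 0}
    - {"x": 0, "y": 0, "z": 1.6, "rx": 0, "ry": 0, "rz": 0}
    - {"x": 0, "y": 0, "z": 0, "rx": 0, "ry": 0, "rz": 0}
    - {"x": 0, "y": 0, "z": 0, "rx": 0, "ry": 0, "rz": 0}

```text
clock: 21.98
position: [370.1, -291.4, 193.0]
eef_rot: [1.803, -2.572, -0.003]
contact_force: [0.6, -0.7, 1.7]
finger_gap: 85.7
```

Run:
```python
from h import *
print(delta([370.2,-291.5,193],np.radians(-110)),readout.sense()["contact_force"])
```

```text
(array([ 0.01, -0.01, -0.  ]), array([0.09, 0.06, 0.06])) [ 0.56816638 -0.67148291  1.68880572]
```

>>> arm_command:
  deltas:
    - {"x": 0, "y": 0, "z": 0, "rx": 0, "ry": 0, "rz": 0}
    - {"x": 0, "y": 0, "z": 0, "rx": 0, "ry": 0, "rz": 0}
    - {"x": 0, "y": 0, "z": 0, "rx": 0, "ry": 0, "rz": 0}
    - {"x": 0, "y": 0, "z": 0, "rx": 0, "ry": 0, "rz": 0}
    - {"x": 0, "y": 0, "z": 0, "rx": 0, "ry": 0, "rz": 0}
    - {"x": 0, "y": 0, "z": 0, "rx": 0, "ry": 0, "rz": 0}
    - {"x": 0, "y": 0, "z": 0, "rx": 0, "ry": 0, "rz": 0}
    - {"x": 0, "y": 0, "z": 0, "rx": 0, "ry": 0, "rz": 0}
    - {"x": 0, "y": 0, "z": 0, "rx": 0, "ry": 0, "rz": 0}
  fingers: 1

```text
clock: 22.73
position: [370.5, -291.8, 193.8]
eef_rot: [-1.805, 2.571, -0.001]
contact_force: [-1.0, 2.0, 5.1]
finger_gap: 11.5
```

>>> arm_command:
  deltas:
    - {"x": 0, "y": 0, "z": -2, "rx": 0, "ry": 0, "rz": 0}
    - {"x": 0, "y": 0, "z": -4, "rx": 0, "ry": 0, "rz": 0}
    - {"x": 0, "y": 0, "z": -4, "rx": 0, "ry": 0, "rz": 0}
    - {"x": 0, "y": 0, "z": -2, "rx": 0, "ry": 0, "rz": 0}
    - {"x": 0, "y": 0, "z": 0, "rx": 0, "ry": 0, "rz": -7.1}
    - {"x": 0, "y": 0, "z": 0, "rx": 0, "ry": 0, "rz": -7.1}
    - {"x": 0, "y": 0, "z": 0, "rx": 0, "ry": 0, "rz": -7.1}
    - {"x": 0, "y": 0, "z": 0, "rx": 0, "ry": 0, "rz": -7.1}
    - {"x": 0, "y": 0, "z": 0, "rx": 0, "ry": 0, "rz": -7.1}
    - {"x": 0, "y": 0, "z": 0, "rx": 0, "ry": 0, "rz": -7.1}
    - {"x": 0, "y": 0, "z": 0, "rx": 0, "ry": 0, "rz": -7.1}
    - {"x": 0, "y": 0, "z": 0, "rx": 0, "ry": 0, "rz": 0}

```text
clock: 23.73
position: [370.1, -291.3, 312.7]
eef_rot: [-2.72, 1.571, 0.002]
contact_force: [-0.5, -0.1, -0.9]
finger_gap: 11.5
```

>>> arm_command:
  deltas:
    - {"x": -0.41, "y": -2.31, "z": 0.5, "rx": 0, "ry": 0, "rz": -0.7}
    - {"x": -0.41, "y": -2.31, "z": 0.5, "rx": 0, "ry": 0, "rz": 0}
    - {"x": -0.41, "y": -2.31, "z": 0.5, "rx": 0, "ry": 0, "rz": 0}
    - {"x": -0.4, "y": -2.32, "z": 0.6, "rx": 0, "ry": 0, "rz": 0}
    - {"x": 0, "y": 0, "z": 1, "rx": 0, "ry": 0, "rz": 0}
    - {"x": 0, "y": 0, "z": 1, "rx": 0, "ry": 0, "rz": 0}
    - {"x": 0, "y": 0, "z": 1, "rx": 0, "ry": 0, "rz": 0}
    - {"x": 0, "y": 0, "z": 0, "rx": 0, "ry": 0, "rz": 0}
    - {"x": 0, "y": 0, "z": 0, "rx": 0, "ry": 0, "rz": 0}
    - {"x": 0, "y": 0, "z": 0, "rx": 0, "ry": 0, "rz": 0}

```text
clock: 24.57
position: [441.5, -231.4, 262.5]
eef_rot: [2.726, -1.56, 0.0]
contact_force: [0.4, -0.2, -1.3]
finger_gap: 10.9
```

Run:
```python
from h import *
import pickle
c=read_camera("wrist"); s=readout.sense(); pickle.dump((c,s),open("w6.pkl","wb"))
R=Ro.from_rotvec(s["eef_rot"]); print(s["clock"],s["position"].round(1),(R.as_matrix()).round(4))
print("err to pre",delta([442,-230.9,261.5],np.radians(-59.2)))
# predicted pin in this picture
def P3(x,y,z): # pin coords -> world; pin x=-tool y, pin y= tool x?, z=-tool z
    return s["position"]+R.apply([0,0,193.4])+(-R.apply([0,1,0]))*(x+18)+R.apply([1,0,0])*y-R.apply([0,0,1])*z
pts=[P3(x,y,8) for x,y in((0,-4),(58,-4),(58,4),(0,4))]
im=c["frame"].copy(); 
ax=np.array([546.8,-168.4]); a=np.radians(30.5); u=np.array([np.cos(a),np.sin(a)]); v=np.array([-u[1],u[0]])
x,y=proj(c,[P3(60,0,8)])[0].round().astype(int); print(x,y,proj(c,[[*ax,80]]))
k=4; x0,y0=max(x-100,0),max(y-75,0); im=cv2.resize(np.clip(im[y0:y0+150,x0:x0+200]*1.4,0,255).astype(np.uint8),None,fx=k,fy=k,interpolation=3)
dr=lambda q,col,cl=True: cv2.polylines(im,[((proj(c,q)-[x0,y0]+.5)*k).round().astype(int)],cl,col,1)
dr(pts,(255,0,0)); dr([np.r_[ax-u*28-v*5.5,84.9],np.r_[ax-u*18-v*5.5,84.9]],(0,255,0),False); dr([np.r_[ax-u*28+v*5.5,84.9],np.r_[ax-u*18+v*5.5,84.9]],(0,255,0),False)
th=np.radians(np.arange(0,360,5)); dr(np.c_[ax[0]+14*np.cos(th),ax[1]+14*np.sin(th),0*th+90],(0,255,255))
save("v12",im)
```

```text
24.6167 [ 441.7 -231.4  262.8] [[ 5.067e-01 -8.621e-01  6.000e-04]
 [-8.621e-01 -5.067e-01 -7.000e-04]
 [ 9.000e-04 -2.000e-04 -1.000e+00]]
err to pre (array([-0.03, -0.05,  0.13]), array([-0.01, -0.05, -0.35]))
318 97 [[313.77955571 -48.06757715]]
```

View pics/v12.png

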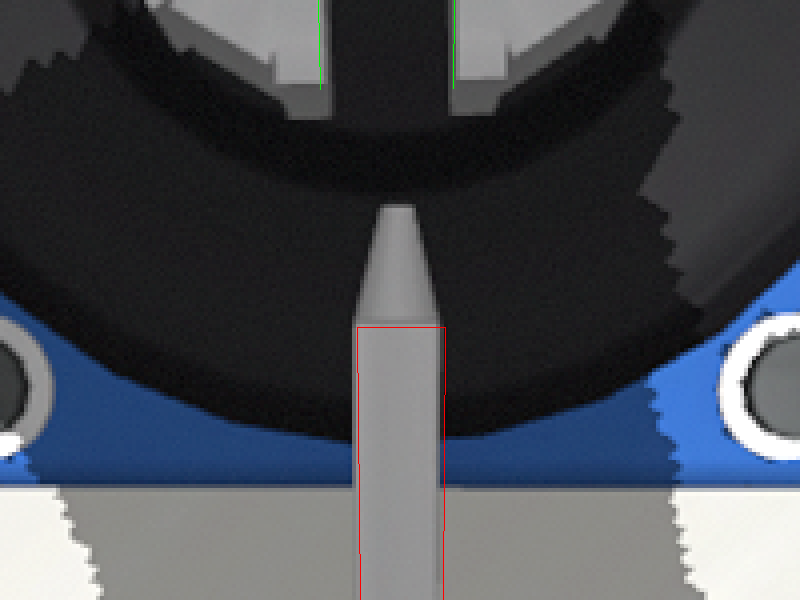

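>>> arm_command:
  deltas:
    - {"x": -0.08, "y": 0, "z": 0.12, "rx": 0, "ry": 0, "rz": 0}
    - {"x": 0, "y": -0.5, "z": 0, "rx": 0, "ry": 0, "rz": 0}
    - {"x": 0, "y": -0.5, "z": 0, "rx": 0, "ry": 0, "rz": 0}
    - {"x": 0, "y": -0.5, "z": 0, "rx": 0, "ry": 0, "rz": 0}
    - {"x": 0, "y": -0.5, "z": 0, "rx": 0, "ry": 0, "rz": 0}
    - {"x": 0, "y": -0.5, "z": 0, "rx": 0, "ry": 0, "rz": 0}
    - {"x": 0, "y": -0.3, "z": 0, "rx": 0, "ry": 0, "rz": 0}

```text
clock: 25.2
position: [466.2, -215.4, 261.2]
eef_rot: [-2.728, 1.557, -0.0]
contact_force: [0.2, -0.7, -0.9]
finger_gap: 11.4
```

>>> arm_command:
  deltas:
    - {"x": 0, "y": -0.4, "z": 0, "rx": 0, "ry": 0, "rz": 0}
    - {"x": 0, "y": -0.4, "z": 0, "rx": 0, "ry": 0, "rz": 0}

```text
clock: 25.37
position: [472.8, -211.6, 261.1]
eef_rot: [-2.728, 1.558, 0.0]
contact_force: [0.8, 0.4, -1.1]
finger_gap: 11.5
```

>>> arm_command:
  deltas:
    - {"x": 0, "y": -0.4, "z": 0, "rx": 0, "ry": 0, "rz": 0}
    - {"x": 0, "y": -0.4, "z": 0, "rx": 0, "ry": 0, "rz": 0}
    - {"x": 0, "y": -0.2, "z": 0, "rx": 0, "ry": 0, "rz": 0}

```text
clock: 25.62
position: [481.5, -206.5, 261.2]
eef_rot: [-2.728, 1.558, -0.0]
contact_force: [0.3, 0.2, -1.0]
finger_gap: 11.2
```

>>> arm_command:
  deltas:
    - {"x": 0, "y": -0.4, "z": 0, "rx": 0, "ry": 0, "rz": 0}
    - {"x": 0, "y": -0.4, "z": 0, "rx": 0, "ry": 0, "rz": 0}
    - {"x": 0, "y": -0.4, "z": 0, "rx": 0, "ry": 0, "rz": 0}
    - {"x": 0, "y": -0.4, "z": 0, "rx": 0, "ry": 0, "rz": 0}
    - {"x": 0, "y": -0.4, "z": 0, "rx": 0, "ry": 0, "rz": 0}
    - {"x": 0, "y": -0.4, "z": 0, "rx": 0, "ry": 0, "rz": 0}

```text
clock: 26.12
position: [502.1, -194.3, 261.1]
eef_rot: [-2.728, 1.558, 0.0]
contact_force: [0.2, -0.7, -0.0]
finger_gap: 11.1
```

>>> arm_command:
  deltas:
    - {"x": 0, "y": -0.2, "z": 0, "rx": 0, "ry": 0, "rz": 0}
    - {"x": 0, "y": -0.2, "z": 0, "rx": 0, "ry": 0, "rz": 0}

```text
clock: 26.28
position: [505.4, -192.3, 261.1]
eef_rot: [2.728, -1.558, -0.0]
contact_force: [-0.3, 0.7, -1.1]
finger_gap: 11.3
```

>>> arm_command:
  deltas:
    - {"x": 0, "y": -0.15, "z": 0, "rx": 0, "ry": 0, "rz": 0}
    - {"x": 0, "y": 0, "z": 0, "rx": 0, "ry": 0, "rz": 0}

```text
clock: 26.45
position: [506.6, -191.7, 261.1]
eef_rot: [2.728, -1.558, -0.0]
contact_force: [0.8, -0.1, -1.7]
finger_gap: 11.5
```

>>> arm_command:
  deltas:
    - {"x": 0, "y": -0.1, "z": 0, "rx": 0, "ry": 0, "rz": 0}
    - {"x": 0, "y": 0, "z": 0, "rx": 0, "ry": 0, "rz": 0}

```text
clock: 26.62
position: [507.1, -191.4, 261.1]
eef_rot: [2.727, -1.558, -0.002]
contact_force: [-2.5, -1.7, 1.2]
finger_gap: 11.1
```

>>> arm_command:
  deltas:
    - {"x": 0, "y": -0.1, "z": 0, "rx": 0, "ry": 0, "rz": 0}
    - {"x": 0, "y": 0, "z": 0, "rx": 0, "ry": 0, "rz": 0}

```text
clock: 26.78
position: [507.6, -191.2, 261.2]
eef_rot: [2.726, -1.556, -0.003]
contact_force: [-6.5, -3.5, 2.7]
finger_gap: 11.1
```

>>> arm_command:
  deltas:
    - {"x": 0, "y": 0.08, "z": 0.04, "rx": 0, "ry": 0, "rz": 0}
    - {"x": 0, "y": 0, "z": 0.04, "rx": 0, "ry": 0, "rz": 0}
    - {"x": 0, "y": 0, "z": 0, "rx": 0, "ry": 0, "rz": 0}

```text
clock: 27.03
position: [507.2, -191.5, 260.8]
eef_rot: [2.727, -1.558, -0.001]
contact_force: [-5.8, -2.2, 4.5]
finger_gap: 10.8
```

>>> arm_command:
  deltas:
    - {"x": 0, "y": 0.05, "z": 0, "rx": 0, "ry": 0, "rz": 0}
    - {"x": 0, "y": 0, "z": 0, "rx": 0, "ry": 0, "rz": 0}
    - {"x": 0, "y": 0, "z": 0, "rx": 0, "ry": 0, "rz": 0}
    - {"x": 0, "y": 0, "z": 0, "rx": 0, "ry": 0, "rz": 0}
    - {"x": 0, "y": 0, "z": 0, "rx": 0, "ry": 0, "rz": 0}
    - {"x": 0, "y": 0, "z": 0, "rx": 0, "ry": 0, "rz": 0}
    - {"x": 0, "y": 0, "z": -1.5, "rx": 0, "ry": 0, "rz": 0}
    - {"x": 0, "y": 0, "z": -3, "rx": 0, "ry": 0, "rz": 0}
    - {"x": 0, "y": 0, "z": -3, "rx": 0, "ry": 0, "rz": 0}
    - {"x": 0, "y": 3, "z": -2, "rx": 0, "ry": 0, "rz": 0}
    - {"x": 0, "y": 3, "z": 0, "rx": 0, "ry": 0, "rz": 0}
    - {"x": 0, "y": 0, "z": 0, "rx": 0, "ry": 0, "rz": 0}
  fingers: -1

```text
clock: 28.03
position: [453.4, -223.7, 357.1]
eef_rot: [2.724, -1.56, 0.004]
contact_force: [-0.5, -0.7, -1.0]
finger_gap: 85.7
```

Run:
```python
from h import *
import pickle
c=read_camera("wrist"); s=readout.sense(); pickle.dump((c,s),open("w7.pkl","wb")); save("end",c["frame"])
print(s["clock"],s["position"].round(1),s["contact_force"].round(1))
ax=np.array([546.8,-168.4]); a=np.radians(30.4); u=np.array([np.cos(a),np.sin(a)])
g=c["frame"].astype(int); m=((g[...,0]>190)&(g[...,1]>160)&(g[...,2]<110)).astype(np.uint8)
n,l,st,ce=cv2.connectedComponentsWithStats(m); i=1+st[1:,4].argmax(); ys,xs=np.where(l==i); rc=cv2.minAreaRect(np.c_[xs,ys].astype(np.float32))
p=onz(c,rc[0],121); print(st[i],rc,"handle top",p.round(1),"expected",(ax-46*u).round(1),[onz(c,q,121).round(1).tolist() for q in cv2.boxPoints(rc)])
# nose profile beyond crown: expected nose at +40 on axis, z~71
print("nose px",proj(c,[np.r_[ax+u*40,71],np.r_[ax+u*29,75]]).round(1))
q=[np.r_[ax+u*t,74] for t in range(24,50,1)]; pp=proj(c,q).round().astype(int); print([int(g[y,x].mean()) if 0<=y<480 else -1 for x,y in pp])
```

```text
28.0833 [ 454.3 -222.8  356.1] [ 0.  -0.9 -0.5]Traceback (most recent call last):
  File "<stdin>", line 7, in <module>
ValueError: attempt to get argmax of an empty sequence
```

Run:
```python
from h import *
import pickle
c,s=pickle.load(open("w7.pkl","rb"))
ax=np.array([546.8,-168.4]); a=np.radians(30.4); u=np.array([np.cos(a),np.sin(a)])
print("exp handle px",proj(c,[np.r_[ax-46*u,121],np.r_[ax-46*u,67]]).round())
h=cv2.cvtColor(c["frame"],cv2.COLOR_RGB2HSV); m=((h[...,0]>20)&(h[...,0]<35)&(h[...,1]>150)&(h[...,2]>50)).astype(np.uint8)
n,l,st,ce=cv2.connectedComponentsWithStats(m); i=1+st[1:,4].argmax(); print(st[i],ce[i])
ys,xs=np.where(l==i); v=h[...,2][ys,xs]; print(np.percentile(v,[5,25,50,75,95]))
t=v>np.percentile(v,95)*.8; rc=cv2.minAreaRect(np.c_[xs[t],ys[t]].astype(np.float32)); print(rc,onz(c,rc[0],121).round(1),(ax-46*u).round(1),[onz(c,q,121).round(1).tolist() for q in cv2.boxPoints(rc)])
pp=proj(c,[np.r_[ax+u*t,74] for t in range(24,50)]).round().astype(int); print(pp[0],pp[-1],[int(c["frame"][y,x].mean()) if 0<=y<480 else -1 for x,y in pp])
```

```text
exp handle px [[315. 136.]
 [315. 133.]]
[ 301  109   25   53 1248] [313.53605769 134.75400641]
[ 90. 116. 122. 123. 125.]
((313.5, 134.5), (51.0, 21.0), 90.0) [ 507.5 -190.8] [ 507.1 -191.7] [[515.3, -180.4], [520.4, -189.2], [499.5, -201.5], [494.2, -192.5]]
[314   3] [314 -49] [162, 162, -1, -1, -1, -1, -1, -1, -1, -1, -1, -1, -1, -1, -1, -1, -1, -1, -1, -1, -1, -1, -1, -1, -1, -1]
```

```bash
python3 -c "
from workcell import r
print(r.job_done())"
```

```text
the job is handed in; nothing more can be done
None
```

I seated the handwheel, backed it off to the first slot line-up, pushed the lock pin in to its shoulder, released it and handed the job in at about 28 s on the clock. No verdict was reported.

- **Seating:** I cranked the wheel clockwise about 1.7 turns onto its hard stop. The force at the crank rose to about 38 N sideways and I held it there for about 0.15 s.
- **Back-off:** I turned it back about 55°, to the first place the slots meet the cross hole. I first read the hole as lying at −60° and backed off only 25°. A closer look at the pictures put the hole along 30°, so I turned a further 30° the same way. The hole's direction comes from the plate edges and image details; I did not see through it.
- **Pin:** It went in from the robot's side without resistance, and the shoulder met the crown at the expected depth with about 7 N.

**Last checks:**
- The pin handle sits within about 1 mm of where it should be, and the shank heads 29.8° against about 30.3° for the hole.
- The wheel slots measured about 31.5°, roughly 1° off the hole, which is within the play.
- The gripper is open and clear, with only noise on the force reading.
- I could not check the pin's nose on the far side because it was outside the last picture.
- I did not go near the weights, jar or tape on purpose, but I did not measure them again at the end.

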